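# Date-mark jar lids in the kitchen lid press

### The job

Date-mark all the jar lids on the counter: draw out the press's tray, lay every lid flat in it side by side and push the tray fully home, stepping the numbered drum with the yellow button until the 7 on its red field stands between the red window marks. Then knock the sprung steel pin down with a brisk blow of the pounder held by its handle (never work the pin while the tray is not home or the drum shows anything else), stand the pounder upright back on the cork mat, draw the tray out again, lay all the lids flat in the wooden basket and push the empty tray fully home. Leave the drum on 7 and do not disturb the mug, spice jar or bowl.

Things in the scene. Friction and masses are not known exactly. Their poses are not given: they have to be found in the camera images.
- press: white lid date press fixed to the counter, 130 mm deep (x) x 210 wide (y) x 115 high; origin: centre of its underside; its x axis points from its open front (robot side) to its back. A tunnel 45 mm high for the tray goes in from the front; on the flat top (115 mm high): yellow button (front, +y side), drum window behind it, steel pin at the -y side
- tray (a joint): steel tray sliding along the press's x axis: 0 = fully drawn out, 0.165 m = fully home in the tunnel; stays where left (1.5 N friction)
- tray_in (a point): centre of the tray's inner floor, axes as the press's; inside 100 mm (x) x 165 mm (y), with walls rising 6 mm above the floor, 4 mm thick; the floor is 12 mm above the counter. Room for three lids in a row along y. Drawn out, it lies 165 mm in front of the press's origin
- tray_grip (a point): point in the tray's upright blue post, at which to pinch it from above; the post is 16 x 16 mm square along the press's axes, its top 17 mm above this point, this point 76 mm above the counter, 85 mm in front of the tray's centre
- drum (a joint): white drum on an axis along the press's y, with black figures 0 to 9 (7: white on a red field). Value = figure at the window marks x 0.6283 rad (7 = 4.398); runs on past 9, 6.283 a turn. Guarded: only the button turns it, value upward. Each full press advances one figure; it may start between two figures and falls into step with the first one or two presses
- step_top (a point): centre of the top of the yellow ratchet button, diameter 30 mm, pressed straight down; travel 18 mm, about 2 N at first and 7 N just before its stop; press it to the stop (about 10 N) and let it rise fully (20 mm clear) before the next press. At rest its top is 141 mm above the counter
- step (a joint): travel of that button: 0 = up, 0.018 m = fully down
- striker_top (a point): centre of the top of the sprung steel pin, diameter 28 mm, 155 mm above the counter at rest
- striker (a joint): travel of the pin: 0 = up, 0.024 m = at its stop; spring 4 N at first, 10 N at the stop, plus a damper (3 N at 0.3 m/s); it springs back by itself
- lid_red: red jar lid, a solid disc 44 mm diameter, 18 mm high, both faces alike (either may lie upward); origin: its middle, 9 mm above its underside
- lid_green: green jar lid, the same size
- lid_yellow: yellow jar lid, the same size
- basket: shallow open wooden basket fixed to the counter, 115 mm (x) x 175 mm (y) outside, walls 5 mm thick, 11 mm high; origin: centre of its underside
- basket_in (a point): centre of the basket's inner floor (5 mm above the counter), axes as the basket's; inside 105 mm (x) x 165 mm (y): room for three lids in a row along y
- pounder: upright kitchen pounder (the mallet), about 400 g: steel disc 58 mm diameter x 22 mm high, dark wooden handle 26 mm diameter rising from it to 114 mm; origin: centre of the striking face, its underside
- pounder_grip (a point): point in the pounder's handle, 78 mm above its striking face, to be gripped from above
- mat: square cork mat, 170 x 170 x 4 mm, fixed; origin: centre of its underside. The pounder starts on it
- mug: blue mug, 76 mm diameter, 85 mm high, bystander; origin: centre of its underside
- spice_jar: jar with red cap, 56 mm diameter, 100 mm high, bystander; origin: centre of its underside
- bowl: green bowl, 140 mm diameter, 50 mm high, bystander; origin: centre of its underside
Mind the look-alikes: they are no part of the job. What is shaped like the lid_green but blue is not meant.

How it is judged:
By the outcome, as a careful person would: the job done as asked, in the order asked, and still so for the second after the job is handed in, with the robot touching nothing.
Of lid_red, lid_green, lid_yellow only 2 to 3 are there at a start; the rules pass over those that are not, and their reading is None.
At some moment in a run one of lid_red, lid_green, lid_yellow, pounder may be knocked a few centimetres aside while the robot is not near it.
It also fails if it takes over 210 s, if anything falls off the work surface, if the arm or the gripper's body presses on something with over 40 N, if the wrist force passes 120 N, or if a joint passes its speed limit or range.

### The arm

A 6-joint arm with a two-finger parallel gripper is mounted at the origin on the work surface. World frame = base frame: x ahead of the robot, y to its left, z up, the work surface at z = 0. Lengths are in mm, angles in rad, forces in N, time in s.
With the tool pointing down it reaches from about 325 to 850 mm from the base axis. Payload 4.4 kg.
Tool frame: the origin (TCP) lies on the centre line of the jaws, within the pads' length; the fingertips stand 14 mm ahead of it and the grasp point (between the pads) lies 5 mm behind it; z points along the fingers, x is the direction in which the jaws open and shut, and the axes are right-handed (so a half turn about z gives the same grasp; the last joint's range is limited). The gripper opens to 94 mm and grips with 3 to 60 N. Pads are 16 mm wide; open, the fingers measure 119 mm over their backs; the gripper's body (75 mm by 177 mm) begins 78 mm behind the grasp point.
Start: joints at [1.099, 0.207, 1.542, -0, 1.393, -0.15], TCP at [181.868, 545.483, 219.447] pointing down, gripper open.
Joint ranges: [-2.73, 2.73], [-0.86, 2.22], [0.23, 2.46], [-1.11, 4.25], [0.08, 2.63], [-2.82, 2.82]. Speed limits (rad/s): [2.79, 2.79, 3.14, 3.14, 3.14, 3.14].

### API

Orientations are given as a 3x3 rotation matrix whose columns are the frame's x, y, z axes.
In Python, from cell import * gives the robot as it stands.
- The arm moves only by the shell command python3 -m creep 'ROWS' [FORCE]. ROWS is JSON, a list of rows, each a list of 5 numbers: the shift along the tool's x, y, z in m, then the turn about the tool's z in rad, then the finger opening in m, from 0 to 0.094. A call has 1 to 12 rows; each row shifts and turns the commanded pose from where the row before left it, along the tool's axes as they then stand; what a row does not reach is not made up. A row lasts 1/8 s, in which the tool goes at most 62.5 mm and 10.7 degrees, less where a joint would pass 70% of its speed; a pose out of reach is approached as far as the arm can. A call is refused whole if a number of a shift passes 0.0625 or a number of a turn 0.188, either way. A call with a gripper value outside its range is refused whole. The fingers move at their own pace and stop on an object; FORCE is the grip in N (left out, the last holds). Time passes only in rows, so rows that do not move let the fingers close. It gives the time, the measured TCP pose, the force and the opening at its end, in the units of the state.
- observe(): the state, without advancing time (a new reading comes with each control period).
- snapshot(name): name is "scene" or "top"; returns a dict with "img" (400x640x3 uint8, blue, green, red), "fov_y" (degrees; the focal length in pixels is half the picture's height over the tangent of half this angle, whatever the lens; pixels are square), "cx", "cy" (the principal point, pixels), "dist_coeffs" ([k1, k2, p1, p2, k3] as OpenCV has them; the pictures are not rectified), "xyz" and "orientation" of the camera in the world. Camera axes: x right, y up, looking along -z (the intrinsics and any distortion apply to the point x, -y, -z); pixel columns grow to the right and rows downward; lengths in mm; the calibration is good to about 2 mm. A picture is of the moment at which its call begins. There is no depth.
- close_job(): hands the job in, once; it reports no verdict.
The state is a dict: "clock": time; "q": joint angles; "joint_velocities": joint speeds; "effort": joint torques, N m; "tool_pos": TCP position; "tool_rot": TCP orientation; "ft_force": force on the tool from outside, world axes, zero at the start; "torque": the same for the moment, N m; "gripper_width": opening from 0.0 (shut) to 1.0 (fully open).
Only numpy, scipy, OpenCV 4.12 (cv2) and the standard library are available. Lean on these libraries where they do the work, as an engineer would, in place of code of your own. Each camera call takes 0.05 s, during which the arm holds its last target. There are 200 camera calls.

## Working session

There is one attempt and no reset: what is moved stays moved. The work goes in short steps, Python scripts to look and compute and a shell command to move; the robot and the scene stay as the last step left them, time stands still between calls to the robot, and variables do not carry over. Pictures are saved under pics/ and viewed, about 12 in all and at most 16, crops included, and the job is handed in when it is done.

```bash
ls; mkdir -p pics
cat > h.py <<'E'
from cell import *
import numpy as np, cv2, math
def cam(s):
    h=s["img"].shape[0]; f=h/2/math.tan(math.radians(s["fov_y"])/2)
    return np.array([[f,0,s["cx"]],[0,f,s["cy"]],[0,0,1.]]),np.array(s["dist_coeffs"],float),np.array(s["xyz"],float),np.array(s["orientation"],float).reshape(3,3)
def px2w(s,uv,z):
    K,d,t,R=cam(s); uv=np.array(uv,float).reshape(-1,1,2)
    n=cv2.undistortPoints(uv,K,d)[:,0]
    r=np.c_[n[:,0],-n[:,1],-np.ones(len(n))]@R.T
    return t+r*((z-t[2])/r[:,2])[:,None]
def w2px(s,P):
    K,d,t,R=cam(s); c=(np.array(P,float).reshape(-1,3)-t)@R; c=c*[1,-1,-1]
    return cv2.projectPoints(c,np.zeros(3),np.zeros(3),K,d)[0][:,0]
E
python3 - <<'E'
from h import *
for n in("top","scene"):
    s=snapshot(n); cv2.imwrite(f"pics/{n}0.png",s["img"]); print(n,s["xyz"],np.round(s["orientation"],3).tolist(),s["fov_y"],s["dist_coeffs"])
o=observe(); print(o["tool_pos"],np.round(o["tool_rot"],3).tolist(),o["clock"],o["gripper_width"])
E
```

```text
pics
top [3.75710995e+02 6.05138133e-01 1.18934429e+03] [[0.009, 0.984, -0.179], [-1.0, 0.008, -0.008], [-0.007, 0.179, 0.984]] 53.91298137508341 [0.00028093 0.         0.         0.         0.        ]
scene [1713.49308118 -475.84091075  982.97373919] [[0.408, -0.522, 0.748], [0.913, 0.246, -0.327], [-0.013, 0.817, 0.577]] 51.87749626672219 [-0.09794987  0.          0.          0.          0.        ]
[181.53986147 544.84503254 218.42387253] [[0.316, 0.949, -0.001], [0.949, -0.316, -0.002], [-0.002, -0.0, -1.0]] 0.1 0.997754234863196
```

View pics/top0.png

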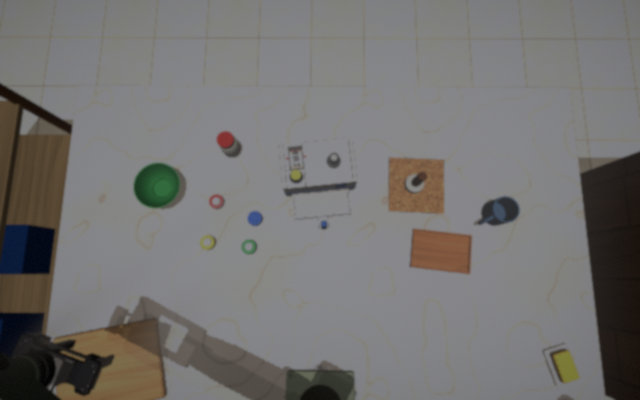

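View pics/scene0.png

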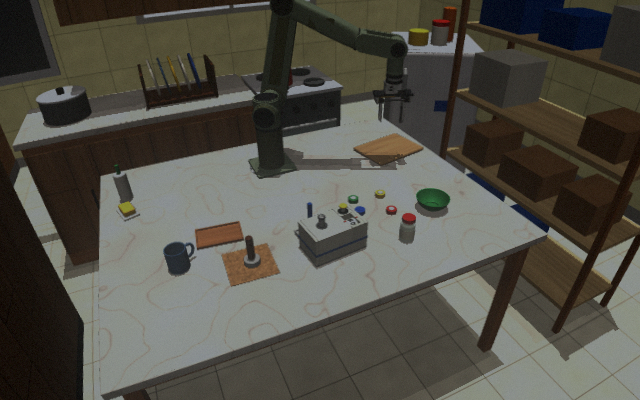

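The top view shows the lids: red (217,202), yellow (208,242) and green (249,247). It also shows the press (318,168), the tray post (324,225), the pounder (417,182) and the basket (441,251). Several things could be mistaken for these:
- The blue disc (255,218) is the decoy for the green lid.
- The red jar cap (226,138) could pass for the red lid.
- The yellow button (296,175) could pass for the yellow lid.
- The green bowl is at (157,185).

I'm choosing the three small ringed discs and will check them in a close crop.

Run:
```python
from h import *
im=cv2.imread("pics/top0.png")
c=cv2.resize(im[125:265,190:350],None,fx=5,fy=4.2857,interpolation=cv2.INTER_CUBIC) if 0 else cv2.resize(im[130:260,190:365],None,fx=4.5,fy=4.5,interpolation=cv2.INTER_CUBIC)
cv2.imwrite("pics/c1.png",cv2.convertScaleAbs(c,alpha=1.4))
s=snapshot("top")
hsv=cv2.cvtColor(s["img"],cv2.COLOR_BGR2HSV)
h,S,v=cv2.split(hsv)
for n,(u,w) in dict(red=(217,202),yel=(208,242),grn=(249,247),blu=(255,218)).items():
    m=np.zeros(h.shape,np.uint8); m[w-13:w+14,u-13:u+14]=1
    m&=((S>70)).astype(np.uint8)
    cs,_=cv2.findContours(m,cv2.RETR_EXTERNAL,cv2.CHAIN_APPROX_NONE); k=max(cs,key=cv2.contourArea)
    (x,y),r=cv2.minEnclosingCircle(k); b=cv2.boundingRect(k)
    print(n,(x,y),r,b,px2w(s,[(x,y)],12)[0].round(1), np.median(hsv[m>0],axis=0))
K,d,t,R=cam(s); print(K)
for n,p,z in [("post",(324,224),93),("basket",(441,251),8),("bcorners",(414,229),11),("",(471,234),11),("",(469,273),11),("",(410,267),11),("mat",(389,158),4),("",(444,158),4),("",(443,213),4),("",(389,212),4),
 ("tray fl",(295,219),18),("tray fr",(351,214),18),("pin",(333,159),155),("btn",(296,175),141),("pounder base",(415,183),20),("top",(421,176),118),("pressFR",(355,186),115),("pressFL",(285,191),115)]:
    print(n,px2w(s,[p],z)[0].round(0))
```

```text
red (216.0, 201.0) 6.708303928375244 (210, 195, 13, 13) [578.  317.3  12. ] [  1.  91. 128.]
yel (207.5, 242.27777099609375) 7.279782772064209 (201, 236, 14, 13) [452.7 335.9  12. ] [ 29.  95. 133.]
grn (248.5833282470703, 246.4166717529297) 6.6092305183410645 (242, 240, 14, 13) [441.4 212.5  12. ] [ 66.  84. 118.]
blu (254.30374145507812, 217.94859313964844) 7.003534317016602 (248, 211, 14, 14) [527.  198.6  12. ] [112. 137. 133.]
[[393.26007989   0.         316.88540875]
 [  0.         393.26007989 198.02599113]
 [  0.           0.           1.        ]]
post [501. -11.  93.]
basket [ 433. -360.    8.]
bcorners [ 498. -282.   11.]
 [ 484. -451.   11.]
 [ 369. -438.   11.]
 [ 385. -266.   11.]
mat [ 719. -213.    4.]
 [ 721. -384.    4.]
 [ 548. -373.    4.]
 [ 549. -209.    4.]
tray fl [524.  75.  18.]
tray fr [540. -93.  18.]
pin [672. -34. 155.]
btn [630.  67. 141.]
pounder base [ 637. -287.   20.]
top [ 635. -281.  118.]
pressFR [606. -97. 115.]
pressFL [590.  98. 115.]
```

View pics/c1.png

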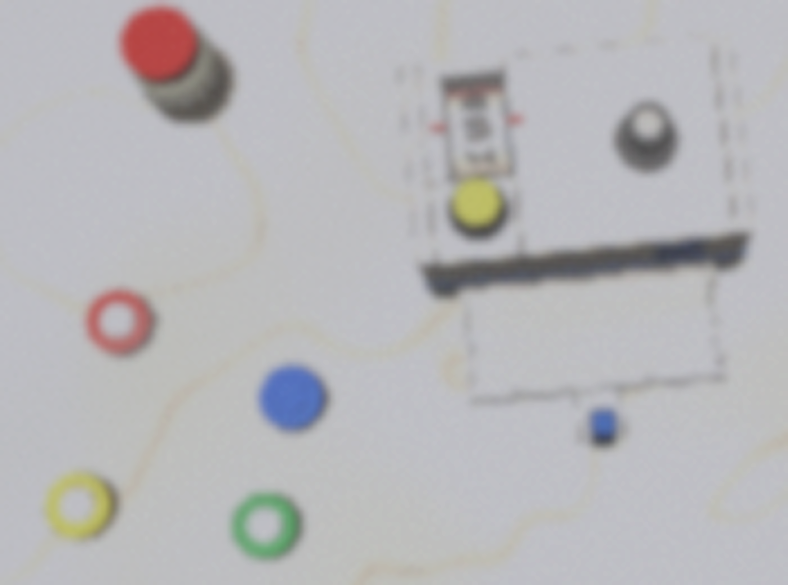

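The crop shows the ringed red, yellow and green lids. The blue disc is the decoy. The press is yawed about 5° and the tray is about half drawn, with its post at (324,225). First I draw the tray out.

```bash
cat >> h.py <<'E'
def plan(x,y,z,th):
    o=observe(); R=np.array(o["tool_rot"]).reshape(3,3); p=np.array(o["tool_pos"])
    cur=math.atan2(R[1,0],R[0,0]); d=(th-cur+math.pi/2)%math.pi-math.pi/2
    c,s=math.cos(cur+d),math.sin(cur+d); R2=np.array([[c,s,0],[s,-c,0],[0,0,-1.]])
    print("t%.1f cur %s th %.3f | turn %.3f then shift(mm) %s"%(o["clock"],p.round(1),cur,-d,(R2.T@(np.array([x,y,z])-p)).round(1)),"grip %.3f"%o["gripper_width"],"F",np.round(o["ft_force"],1))
E
python3 -c "
from h import *
plan(501,-11,75,1.658)"
```

```text
t0.1 cur [181.6 544.9 218.6] th 1.249 | turn -0.409 then shift(mm) [-581.6  269.8  143.6] grip 0.999 F [-0.2  0.2  0.1]
```

```bash
python3 -m creep '[[0,0,0,-0.137,0.06],[0,0,0,-0.136,0.06],[0,0,0,-0.136,0.06]]' 25
python3 -m creep '[[-0.03,0.014,0,0,0.06],[-0.055,0.026,0,0,0.06],[-0.055,0.026,0,0,0.06],[-0.055,0.026,0,0,0.06],[-0.055,0.026,0,0,0.06],[-0.055,0.026,0,0,0.06],[-0.055,0.026,0,0,0.06],[-0.055,0.026,0,0,0.06],[-0.055,0.026,0,0,0.06],[-0.055,0.026,0,0,0.06],[-0.045,0.018,0,0,0.06]]'
python3 - <<'E'
from h import *
plan(501,-11,75,1.658)
a=[]
for n in("top","scene"):
    s=snapshot(n); K,d,t,R=cam(s)
    h,S,v=cv2.split(cv2.cvtColor(s["img"],cv2.COLOR_BGR2HSV))
    u0=w2px(s,[(501,-11,85)])[0]; print(n,u0)
    m=((h>105)&(h<125)&(S>90)).astype(np.uint8); nn,l,st,c=cv2.connectedComponentsWithStats(m)
    for i in range(1,nn):
        if st[i,4]>8 and np.hypot(*(c[i]-u0))<60: print(st[i],c[i])
    cv2.imwrite(f"pics/{n}1.png",s["img"])
E
```

```text
clock: 0.52
tool_pos: [181.7, 545.2, 218.9]
tool_rot: [[-0.092, 0.996, -0.0], [0.996, 0.092, -0.001], [-0.001, -0.001, -1.0]]
ft_force: [-0.1, 0.2, 0.1]
gripper_width: 0.72
clock: 1.9
tool_pos: [497.2, -1.4, 219.2]
tool_rot: [[-0.086, 0.996, -0.0], [0.996, 0.086, 0.0], [0.0, -0.0, -1.0]]
ft_force: [0.2, 0.3, -1.0]
gripper_width: 0.637
t1.9 cur [497.2  -1.4 219.2] th 1.657 | turn -0.001 then shift(mm) [ -9.8   2.9 144.2] grip 0.637 F [ 0.2  0.3 -1. ]
top [323.9886808  224.34094219]
scene [307.56177032 203.61087068]
[308 203   4   4   9] [309.33333333 204.        ]
[308 207   4   6  11] [309.54545455 209.63636364]
[355 206  10   8  56] [359.73214286 209.25      ]
```

```bash
python3 -m creep '[[-0.009,0.003,0.05,0,0.06],[0,0,0.05,0,0.06],[0,0,0.03,0,0.06],[0,0,0.014,0,0.06],[0,0,0,0,0.06],[0,0,0,0,0.0],[0,0,0,0,0.0],[0,0,0,0,0.0],[0,0,0,0,0.0]]' 25
python3 -m creep '[[0,-0.01,0,0,0.0],[0,-0.015,0,0,0.0],[0,-0.015,0,0,0.0],[0,-0.015,0,0,0.0],[0,-0.015,0,0,0.0],[0,-0.01,0,0,0.0],[0,-0.006,0,0,0.0],[0,0,0,0,0]]' 25
```

```text
clock: 3.12
tool_pos: [500.6, -8.0, 75.9]
tool_rot: [[-0.087, 0.996, 0.001], [0.996, 0.087, -0.0], [-0.0, 0.001, -1.0]]
ft_force: [-0.1, -0.0, -0.2]
gripper_width: 0.252
clock: 4.12
tool_pos: [415.1, -17.4, 75.9]
tool_rot: [[-0.087, 0.996, 0.004], [0.996, 0.087, -0.004], [-0.004, 0.003, -1.0]]
ft_force: [3.6, -7.4, -2.3]
gripper_width: 0.17
```

```bash
python3 -m creep '[[0,-0.005,0,0,0.0],[0,0,0,0,0.0]]'; python3 -m creep '[[0,-0.004,0,0,0.0],[0,0,0,0,0]]'
```

```text
clock: 4.38
tool_pos: [414.1, -17.5, 76.1]
tool_rot: [[-0.086, 0.996, 0.013], [0.996, 0.086, -0.003], [-0.004, 0.013, -1.0]]
ft_force: [16.8, -4.9, -15.5]
gripper_width: 0.164
clock: 4.62
tool_pos: [412.1, -17.7, 76.5]
tool_rot: [[-0.085, 0.996, 0.018], [0.996, 0.085, -0.003], [-0.004, 0.017, -1.0]]
ft_force: [20.1, -3.1, -18.3]
gripper_width: 0.164
```

```bash
python3 -m creep '[[0,0.004,0,0,0.06],[0,0,0,0,0.06],[0,0,0,0,0.06],[0,0,-0.05,0,0.065],[0.02,0,-0.05,0.18,0.065],[0,0.00,-0.03,0.18,0.065],[0,0,0,0.18,0.065],[0,0,0,0.18,0.065],[0,0,0,0.18,0.065],[0,0,0,0.18,0.065],[0,0,0,0.18,0.065],[0,0,0,0.18,0.065]]'
python3 -m creep '[[0,0,0,0.131,0.065],[0,0,0,0,0.065]]'
cat >> h.py <<'E'
def blobs(s,names,z,near=None,rng=60):
    h,S,v=cv2.split(cv2.cvtColor(s["img"],cv2.COLOR_BGR2HSV)); H=dict(red=(173,8),yellow=(22,35),green=(50,80))
    for n in names:
        lo,hi=H[n]; m=((h>lo)&(h<hi)) if lo<hi else ((h>lo)|(h<hi)); m=(m&(S>65)).astype(np.uint8)
        cs,_=cv2.findContours(m,cv2.RETR_EXTERNAL,cv2.CHAIN_APPROX_NONE)
        for k in cs:
            b=cv2.boundingRect(k); 
            if not(9<=max(b[2:])<=19 and min(b[2:])>7): continue
            (x,y),r=cv2.minEnclosingCircle(k); print(n,(round(x,1),round(y,1)),round(r,1),b,px2w(s,[(x,y)],z)[0].round(1))
E
python3 - <<'E'
from h import *
s=snapshot("top"); cv2.imwrite("pics/top2.png",s["img"]); blobs(s,["red","yellow","green"],12)
blobs
plan(441,212.5,17,.087)
E
```

```text
clock: 6.12
tool_pos: [406.8, 4.4, 204.9]
tool_rot: [[0.978, 0.211, -0.002], [0.211, -0.978, 0.0], [-0.002, -0.001, -1.0]]
ft_force: [-0.1, -0.1, -1.0]
gripper_width: 0.688
clock: 6.38
tool_pos: [407.1, 4.4, 205.0]
tool_rot: [[0.996, 0.089, -0.001], [0.089, -0.996, 0.0], [-0.001, -0.001, -1.0]]
ft_force: [-0.4, -0.9, -0.1]
gripper_width: 0.695
red (215.8, 200.8) 6.8 (209, 195, 14, 13) [578.7 318.   12. ]
red (224.9, 139.2) 8.5 (217, 131, 17, 17) [774.6 300.1  12. ]
yellow (207.5, 242.3) 7.3 (201, 235, 14, 14) [452.7 335.9  12. ]
yellow (295.5, 174.6) 5.6 (291, 169, 11, 12) [662.3  76.7  12. ]
green (248.6, 246.2) 6.8 (242, 240, 14, 14) [442.  212.6  12. ]
t6.4 cur [407.2   4.3 205.1] th 0.089 | turn 0.002 then shift(mm) [  51.7 -204.5  188.1] grip 0.692 F [-0.4 -0.9  0.5]
```

```bash
python3 -m creep '[[0.013,-0.05,0,0,0.065],[0.013,-0.052,0,0,0.065],[0.013,-0.052,0,0,0.065],[0.0125,-0.0505,0,0,0.065],[0,0,0.06,0,0.065],[0,0,0.06,0,0.065],[0,0,0.04,0,0.065],[0,0,0.02,0,0.065],[0,0,0.008,0,0.065]]' 20
python3 -m creep '[[0,0,0,0,0.03],[0,0,0,0,0.03],[0,0,0,0,0.03],[0,0,0,0,0.03]]' 20
python3 -m creep '[[0,0,-0.03,0,0.03],[0,0,-0.05,0,0.03],[0,0,0,0,0.03]]'
python3 -c "
from h import *
plan(494.7-5,44.8,90,.087)"
```

```text
clock: 7.55
tool_pos: [439.9, 211.9, 15.9]
tool_rot: [[0.996, 0.088, -0.003], [0.088, -0.996, -0.001], [-0.003, 0.001, -1.0]]
ft_force: [0.2, 0.0, -0.2]
gripper_width: 0.692
clock: 8.05
tool_pos: [442.6, 212.7, 18.7]
tool_rot: [[0.996, 0.087, 0.003], [0.087, -0.996, 0.001], [0.003, -0.0, -1.0]]
ft_force: [-0.9, -0.3, 4.9]
gripper_width: 0.461
clock: 8.43
tool_pos: [445.1, 213.4, 101.8]
tool_rot: [[0.996, 0.087, 0.009], [0.087, -0.996, 0.003], [0.01, -0.002, -1.0]]
ft_force: [0.5, 0.2, 0.2]
gripper_width: 0.462
t8.4 cur [445.1 213.4 101.8] th 0.087 | turn 0.000 then shift(mm) [ 29.8 171.8  11.8] grip 0.462 F [0.5 0.2 0.2]
```

```bash
python3 -m creep '[[0.005,0.03,0,0,0.03],[0.009,0.05,0,0,0.03],[0.009,0.05,0,0,0.03],[0.007,0.042,0,0,0.03],[0,0,0,0,0.03],[0,0,0.03,0,0.03],[0,0,0.015,0,0.03],[0,0,0,0,0.03]]'
python3 -c "
from h import *
plan(489.7,44.8,31,.087)"
```

```text
clock: 9.43
tool_pos: [484.1, 44.5, 50.6]
tool_rot: [[0.996, 0.088, -0.005], [0.088, -0.996, 0.001], [-0.005, -0.001, -1.0]]
ft_force: [1.3, -0.2, -0.3]
gripper_width: 0.463
t9.4 cur [484.1  44.5  50.6] th 0.088 | turn 0.001 then shift(mm) [ 5.6  0.2 19.6] grip 0.463 F [ 1.3 -0.2 -0.3]
```

```bash
python3 -m creep '[[0,0,0.012,0,0.03],[0,0,0.007,0,0.03],[0,0,0,0,0.03],[0,0,0,0,0.03]]'
python3 -c "
from h import *
plan(489.7,44.8,30,.087)"
```

```text
clock: 9.93
tool_pos: [486.6, 43.6, 33.7]
tool_rot: [[0.996, 0.087, 0.001], [0.087, -0.996, -0.0], [0.001, 0.0, -1.0]]
ft_force: [-0.6, 1.2, -0.2]
gripper_width: 0.463
t9.9 cur [486.6  43.6  33.7] th 0.087 | turn 0.000 then shift(mm) [ 3.2 -1.   3.7] grip 0.463 F [-0.6  1.2 -0.2]
```

Release, lift, and go on to the yellow lid.

```bash
python3 -m creep '[[0.003,-0.001,0.003,0,0.03],[0,0,0,0,0.03],[0,0,0,0,0.06],[0,0,0,0,0.06],[0,0,0,0,0.06],[0,0,-0.04,0,0.06],[0,0,-0.06,0,0.065],[0,-0.04,-0.03,0,0.065],[0,-0.05,0,0,0.065],[0,-0.05,0,0,0.065],[0,0,0,0,0.065]]'
python3 - <<'E'
from h import *
s=snapshot("top"); cv2.imwrite("pics/top3.png",s["img"]); blobs(s,["red","yellow","green"],12)
plan(452.7,335.9,17,.087)
E
```

```text
clock: 11.3
tool_pos: [476.3, 187.0, 160.6]
tool_rot: [[0.996, 0.092, 0.0], [0.092, -0.996, 0.001], [0.0, -0.001, -1.0]]
ft_force: [-0.6, -0.4, 0.9]
gripper_width: 0.691
red (224.8, 139.4) 8.6 (217, 131, 17, 18) [773.8 300.3  12. ]
yellow (309.5, 393.0) 9.6 (302, 387, 16, 13) [36.2 26.  12. ]
yellow (207.5, 242.0) 7.5 (203, 236, 12, 14) [453.5 335.9  12. ]
yellow (295.5, 174.6) 5.6 (291, 169, 11, 12) [662.3  76.7  12. ]
green (305.0, 230.6) 6.7 (299, 224, 13, 14) [489.9  45.1  12. ]
t11.3 cur [476.5 185.4 160.4] th 0.090 | turn 0.003 then shift(mm) [ -10.6 -152.   143.4] grip 0.692 F [-0.2 -1.3 -0.9]
```

```bash
python3 -m creep '[[-0.0035,-0.05,0,0,0.065],[-0.0035,-0.051,0,0,0.065],[-0.0035,-0.051,0,0,0.065],[0,0,0.05,0,0.065],[0,0,0.05,0,0.065],[0,0,0.035,0,0.065],[0,0,0.0085,0,0.065],[0,0,0,0,0.065]]' 20
python3 -c "
from h import *
plan(453,335.9,17,.087)"
python3 -m creep '[[0,0,0,0,0.03],[0,0,0,0,0.03],[0,0,0,0,0.03],[0,0,-0.03,0,0.03],[0,0,-0.05,0,0.03],[0,0,0,0,0.03],[0,0,0,0,0.03]]' 20
python3 -c "
from h import *
plan(494.5,-10.4,90,.087)"
```

```text
clock: 12.35
tool_pos: [453.9, 333.9, 17.1]
tool_rot: [[0.996, 0.086, -0.0], [0.086, -0.996, -0.0], [-0.0, 0.0, -1.0]]
ft_force: [-0.4, 0.4, 0.4]
gripper_width: 0.692
t12.3 cur [453.9 333.9  17.1] th 0.086 | turn -0.001 then shift(mm) [-0.7 -2.1  0.1] grip 0.692 F [-0.4  0.4  0.4]
clock: 13.22
tool_pos: [452.8, 334.6, 96.6]
tool_rot: [[0.996, 0.087, -0.0], [0.087, -0.996, -0.0], [-0.001, 0.0, -1.0]]
ft_force: [-0.9, 0.1, -1.0]
gripper_width: 0.463
t13.2 cur [452.8 334.6  96.6] th 0.087 | turn 0.000 then shift(mm) [ 11.5 347.4   6.6] grip 0.463 F [-0.9  0.1 -1. ]
```

```bash
python3 -m creep '[[0.002,0.03,0,0,0.03],[0.002,0.055,0,0,0.03],[0.002,0.055,0,0,0.03],[0.002,0.055,0,0,0.03],[0.002,0.055,0,0,0.03],[0.0015,0.055,0,0,0.03],[0,0.032,0,0,0.03],[0,0.01,0,0,0.03],[0,0,0,0,0.03],[0,0,0.035,0,0.03],[0,0,0.02,0,0.03],[0,0,0,0,0.03]]'
python3 -c "
from h import *
plan(494.5,-10.4,30,.087)"
```

```text
clock: 14.72
tool_pos: [492.5, -7.9, 39.9]
tool_rot: [[0.996, 0.089, -0.005], [0.089, -0.996, 0.001], [-0.005, -0.002, -1.0]]
ft_force: [-0.5, 0.1, 0.0]
gripper_width: 0.459
t14.7 cur [492.5  -7.9  39.9] th 0.089 | turn 0.002 then shift(mm) [1.8 2.7 9.9] grip 0.459 F [-0.5  0.1  0. ]
```

```bash
python3 -m creep '[[0.001,0.003,0.007,0,0.03],[0,0,0.002,0,0.03],[0,0,0,0,0.03],[0,0,0,0,0.06],[0,0,0,0,0.06],[0,0,0,0,0.06],[0,0,-0.04,0,0.06],[0,0,-0.06,0,0.065],[-0.03,-0.05,-0.03,0,0.065],[-0.05,-0.05,0,0,0.065],[-0.05,-0.05,0,0,0.065],[0,0,0,0,0.065]]'
python3 - <<'E'
from h import *
s=snapshot("top"); cv2.imwrite("pics/top4.png",s["img"]); blobs(s,["red","yellow","green"],12)
plan(578.5,318,17,.087)
E
```

```text
clock: 16.23
tool_pos: [364.4, 114.4, 160.9]
tool_rot: [[0.996, 0.092, -0.002], [0.092, -0.996, 0.0], [-0.002, -0.001, -1.0]]
ft_force: [-0.1, -0.1, 0.4]
gripper_width: 0.692
red (215.8, 200.8) 6.8 (209, 195, 14, 13) [578.7 318.   12. ]
red (224.9, 139.2) 8.5 (217, 131, 17, 17) [774.6 300.1  12. ]
yellow (323.8, 228.6) 7.0 (317, 222, 14, 14) [496.3 -11.4  12. ]
yellow (295.5, 174.6) 5.6 (291, 169, 11, 12) [662.3  76.7  12. ]
green (305.0, 230.6) 6.7 (299, 224, 13, 14) [489.9  45.1  12. ]
t16.3 cur [366.7 113.4 161.6] th 0.090 | turn 0.003 then shift(mm) [ 228.8 -185.4  144.6] grip 0.691 F [ 0.7 -0.1  0.8]
```

```bash
python3 -m creep '[[0.03,-0.025,0,0,0.065],[0.046,-0.037,0,0,0.065],[0.046,-0.037,0,0,0.065],[0.046,-0.037,0,0,0.065],[0.046,-0.037,0,0,0.065],[0.0145,-0.012,0,0,0.065],[0,0,0.05,0,0.065],[0,0,0.05,0,0.065],[0,0,0.035,0,0.065],[0,0,0.0095,0,0.065],[0,0,0,0,0.065]]' 20
python3 -c "
from h import *
plan(578.7,318,17,.087)"
python3 -m creep '[[0,0,0,0,0.03],[0,0,0,0,0.03],[0,0,0,0,0.03],[0,0,-0.03,0,0.03],[0,0,-0.05,0,0.03],[0,0,0,0,0.03],[0,0,0,0,0.03]]' 20
python3 -c "
from h import *
plan(499.2,-65.5,90,.087)"
```

```text
clock: 17.65
tool_pos: [580.6, 315.9, 16.8]
tool_rot: [[0.996, 0.086, -0.0], [0.086, -0.996, -0.0], [-0.0, 0.0, -1.0]]
ft_force: [0.2, 0.1, 0.3]
gripper_width: 0.694
t17.6 cur [580.6 315.9  16.8] th 0.086 | turn -0.001 then shift(mm) [-1.7 -2.3 -0.2] grip 0.694 F [0.2 0.1 0.3]
clock: 18.52
tool_pos: [579.0, 316.7, 96.9]
tool_rot: [[0.996, 0.087, -0.0], [0.087, -0.996, -0.0], [-0.0, 0.0, -1.0]]
ft_force: [0.0, 0.8, -0.1]
gripper_width: 0.462
t18.5 cur [579.  316.7  96.9] th 0.087 | turn 0.000 then shift(mm) [-112.7  373.8    6.9] grip 0.462 F [ 0.   0.8 -0.1]
```

```bash
python3 -m creep '[[-0.03,0.02,0,0,0.03],[-0.045,0.04,0,0,0.03],[-0.037,0.05,0,0,0.03],[0,0.055,0,0,0.03],[0,0.055,0,0,0.03],[0,0.055,0,0,0.03],[0,0.055,0,0,0.03],[0,0.032,0,0,0.03],[0,0.01,0,0,0.03],[0,0,0,0,0.03],[0,0,0.035,0,0.03],[0,0,0.02,0,0.03]]'
python3 -m creep '[[0,0,0,0,0.03],[0,0,0,0,0.03]]'
python3 -c "
from h import *
plan(499.2,-65.5,30,.087)"
```

```text
clock: 20.02
tool_pos: [498.7, -61.4, 40.3]
tool_rot: [[0.996, 0.089, -0.003], [0.089, -0.996, 0.001], [-0.003, -0.002, -1.0]]
ft_force: [-0.3, -0.2, 0.3]
gripper_width: 0.462
clock: 20.27
tool_pos: [500.5, -62.7, 42.5]
tool_rot: [[0.996, 0.088, 0.001], [0.088, -0.996, 0.0], [0.001, 0.0, -1.0]]
ft_force: [0.9, -0.6, -0.3]
gripper_width: 0.463
t20.3 cur [500.5 -62.7  42.5] th 0.088 | turn 0.001 then shift(mm) [-1.6  2.7 12.5] grip 0.463 F [ 0.9 -0.6 -0.3]
```

```bash
python3 -m creep '[[-0.001,0.003,0.009,0,0.03],[0,0,0.003,0,0.03],[0,0,0,0,0.03],[0,0,0,0,0.06],[0,0,0,0,0.06],[0,0,0,0,0.06],[0,0,-0.04,0,0.06],[0,0,-0.06,0,0.06],[-0.04,-0.02,-0.03,0,0.06],[-0.05,-0.02,0,0,0.06],[0,0,0,-0.18,0.06],[0,0,0,-0.18,0.06]]'
python3 -m creep '[[0,0,0,-0.18,0.06],[0,0,0,-0.18,0.06],[0,0,0,-0.18,0.06],[0,0,0,-0.18,0.06],[0,0,0,-0.18,0.06],[0,0,0,-0.18,0.06],[0,0,0,-0.13,0.06],[0,0,0,0,0.06]]'
python3 - <<'E'
from h import *
s=snapshot("top"); cv2.imwrite("pics/top5.png",s["img"]); blobs(s,["red","yellow","green"],30)
plan(415,-17.7,78,1.658)
c=s["img"][130:265,250:425]; t=snapshot("scene")["img"]; cv2.imwrite("pics/scene5.png",t)
c=cv2.resize(c,None,fx=4,fy=4,interpolation=cv2.INTER_CUBIC)
cv2.imwrite("pics/c5.png",cv2.convertScaleAbs(c,alpha=1.3))
d=cv2.resize(t[195:265,285:385],None,fx=7,fy=7,interpolation=cv2.INTER_CUBIC); cv2.imwrite("pics/d5.png",cv2.convertScaleAbs(d,alpha=1.5))
E
```

```text
clock: 21.78
tool_pos: [405.0, -34.3, 160.0]
tool_rot: [[0.899, 0.438, -0.001], [0.438, -0.899, -0.0], [-0.001, -0.0, -1.0]]
ft_force: [-0.4, -1.0, 0.7]
gripper_width: 0.639
clock: 22.78
tool_pos: [405.8, -34.6, 159.9]
tool_rot: [[-0.085, 0.996, -0.001], [0.996, 0.085, 0.0], [0.0, -0.001, -1.0]]
ft_force: [0.5, -0.1, -0.3]
gripper_width: 0.638
red (342.5, 227.6) 7.0 (336, 221, 14, 12) [497.9 -66.3  30. ]
red (225.0, 139.1) 8.6 (217, 131, 17, 17) [768.7 295.4  30. ]
yellow (295.5, 174.6) 5.6 (291, 169, 11, 12) [657.9  75.5  30. ]
green (305.3, 230.9) 6.9 (299, 224, 14, 14) [487.3  43.5  30. ]
t22.8 cur [405.9 -34.6 159.9] th 1.655 | turn -0.003 then shift(mm) [16.  10.6 81.9] grip 0.639 F [0.2 0.2 0.9]
```

View pics/c5.png

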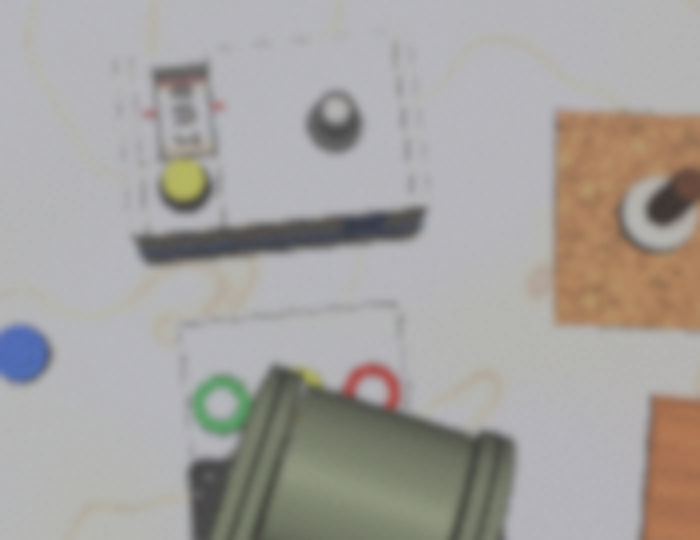

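View pics/d5.png

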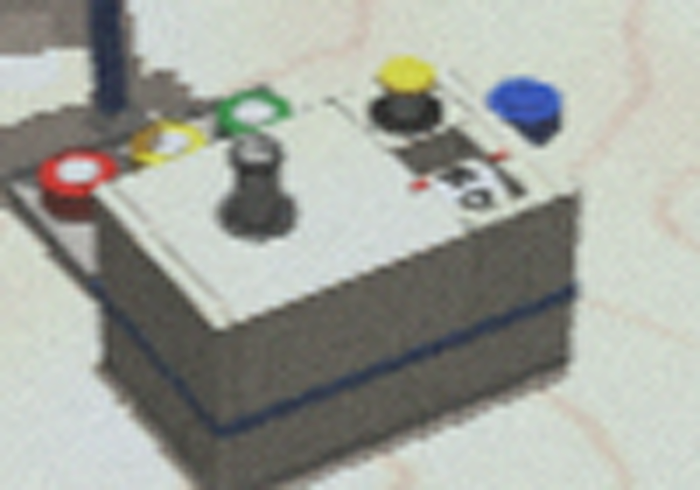

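The tray holds all three lids side by side. Next I pinch the post and push the tray home.

```bash
python3 -m creep '[[0.016,0.0105,0,0,0.06],[0,0,0.05,0,0.06],[0,0,0.032,0,0.06],[0,0,0,0,0.06],[0,0,0,0,0],[0,0,0,0,0],[0,0,0,0,0],[0,0,0,0,0],[0,0.01,0,0,0],[0,0.015,0,0,0],[0,0.018,0,0,0],[0,0.018,0,0,0]]' 25
python3 -m creep '[[0,0.018,0,0,0],[0,0.018,0,0,0],[0,0.018,0,0,0],[0,0.018,0,0,0],[0,0.013,0,0,0],[0,0.008,0,0,0],[0,0.004,0,0,0],[0,0,0,0,0]]'
python3 -m creep '[[0,0.005,0,0,0],[0,0,0,0,0]]'
python3 -m creep '[[0,0.005,0,0,0],[0,0,0,0,0]]'
```

```text
clock: 24.38
tool_pos: [477.0, -10.7, 78.1]
tool_rot: [[-0.086, 0.996, -0.001], [0.996, 0.086, 0.003], [0.003, -0.001, -1.0]]
ft_force: [-3.7, 7.0, 6.4]
gripper_width: 0.166
clock: 25.38
tool_pos: [574.1, 0.2, 78.1]
tool_rot: [[-0.087, 0.996, 0.001], [0.996, 0.087, 0.007], [0.007, 0.001, -1.0]]
ft_force: [-0.7, 12.3, 3.1]
gripper_width: 0.165
clock: 25.62
tool_pos: [578.9, 0.7, 78.1]
tool_rot: [[-0.087, 0.996, 0.0], [0.996, 0.087, 0.007], [0.007, 0.001, -1.0]]
ft_force: [-1.4, 11.1, 4.6]
gripper_width: 0.169
clock: 25.88
tool_pos: [583.9, 1.2, 78.1]
tool_rot: [[-0.087, 0.996, 0.0], [0.996, 0.087, 0.007], [0.007, 0.001, -1.0]]
ft_force: [-1.9, 11.7, 4.8]
gripper_width: 0.168
```

```bash
python3 -m creep '[[0,0.004,0,0,0],[0,0,0,0,0]]'
python3 -m creep '[[0,0.004,0,0,0],[0,0,0,0,0]]'
python3 - <<'E'
from h import *
s=snapshot("scene"); c=cv2.resize(s["img"][195:265,285:385],None,fx=7,fy=7,interpolation=cv2.INTER_CUBIC); cv2.imwrite("pics/d6.png",cv2.convertScaleAbs(c,alpha=1.5))
E
```

```text
clock: 26.12
tool_pos: [585.6, 1.4, 78.1]
tool_rot: [[-0.087, 0.996, -0.005], [0.996, 0.087, 0.007], [0.007, -0.004, -1.0]]
ft_force: [-8.0, 10.7, 9.7]
gripper_width: 0.171
clock: 26.38
tool_pos: [586.2, 1.5, 77.9]
tool_rot: [[-0.088, 0.996, -0.013], [0.996, 0.088, 0.006], [0.007, -0.012, -1.0]]
ft_force: [-16.0, 10.0, 16.5]
gripper_width: 0.168
```

```bash
python3 -m creep '[[0,-0.004,0,0,0.03],[0,0,0,0,0.03],[0,0,0,0,0.03],[0,0,-0.04,0,0.03],[0,-0.03,-0.06,0,0],[0,-0.04,-0.03,0,0],[-0.04,-0.04,0,0,0],[-0.05,-0.04,0,0,0],[-0.05,-0.03,0,0,0],[0,0,0,0,0]]'
python3 - <<'E'
from h import *
s=snapshot("top"); print("btn",px2w(s,[(295.5,174.6)],141)[0].round(1))
u=w2px(s,[(580,-5,93)]); print(u)
c=cv2.resize(s["img"][135:225,270:365],None,fx=6,fy=6,interpolation=cv2.INTER_CUBIC); cv2.imwrite("pics/c6.png",cv2.convertScaleAbs(c,alpha=1.3))
s=snapshot("scene"); print("scene btn proj of top est",w2px(s,px2w(snapshot("top"),[(295.5,174.6)],141)), "seen ~", )
h,S,v=cv2.split(cv2.cvtColor(s["img"],cv2.COLOR_BGR2HSV)); m=((h>22)&(h<35)&(S>100)).astype(np.uint8); nn,l,st,c=cv2.connectedComponentsWithStats(m)
for i in range(1,nn):
    if st[i,4]>10 and 320<c[i][0]<360 and 195<c[i][1]<225: print(st[i],c[i],px2w(s,[c[i]],141))
plan(630,67,185,1.658)
E
```

```text
clock: 27.68
tool_pos: [421.3, -160.2, 204.4]
tool_rot: [[-0.079, 0.997, 0.001], [0.997, 0.079, -0.002], [-0.002, 0.001, -1.0]]
ft_force: [-0.4, 1.0, 0.1]
gripper_width: 0.006
btn [630.9  68.4 141. ]
[[322.06096922 196.26138898]]
scene btn proj of top est [[341.28155043 204.07413473]] seen ~
[339 203   8   5  33] [342.66666667 205.27272727] [[639.70868861  69.57415703 141.        ]]
t27.8 cur [ 422.8 -156.4  204. ] th 1.657 | turn -0.001 then shift(mm) [204.5 225.8  19. ] grip 0.011 F [ 0.6  0.1 -0.9]
```

View pics/c6.png

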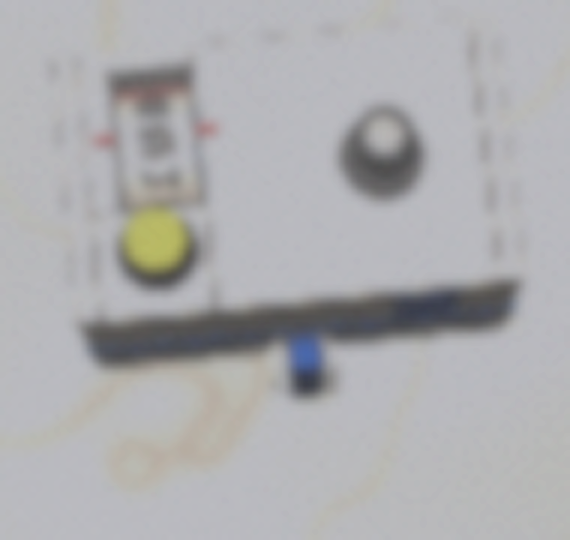

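```bash
python3 -m creep '[[0.03,0.03,0,0,0],[0.045,0.05,0,0,0],[0.045,0.05,0,0,0],[0.045,0.05,0,0,0],[0.037,0.043,0,0,0],[0,0.006,0,0,0],[0,0,0.015,0,0],[0,0,0,0,0],[0,0,0,0,0]]' 20
python3 -c "
from h import *
plan(632,69,180,1.658)"
```

```text
clock: 28.95
tool_pos: [622.4, 53.1, 188.6]
tool_rot: [[-0.085, 0.996, -0.001], [0.996, 0.085, -0.0], [0.0, -0.001, -1.0]]
ft_force: [-0.0, 0.7, 0.3]
gripper_width: 0.005
t28.9 cur [622.4  53.1 188.6] th 1.656 | turn -0.002 then shift(mm) [15.  11.   8.6] grip 0.005 F [-0.   0.7  0.3]
```

```bash
python3 -m creep '[[0.015,0.011,0.009,0,0],[0,0,0,0,0],[0,0,0.025,0,0],[0,0,0,0,0]]'
python3 -m creep '[[0,0,0.01,0,0],[0,0,0,0,0]]'
python3 -m creep '[[0,0,0.01,0,0],[0,0,0,0,0]]'
```

```text
clock: 29.45
tool_pos: [631.6, 70.0, 153.1]
tool_rot: [[-0.086, 0.996, -0.004], [0.996, 0.086, 0.0], [0.0, -0.004, -1.0]]
ft_force: [-0.9, -0.1, 1.4]
gripper_width: 0.004
clock: 29.7
tool_pos: [633.5, 69.9, 145.7]
tool_rot: [[-0.086, 0.996, 0.001], [0.996, 0.086, 0.0], [-0.0, 0.001, -1.0]]
ft_force: [-0.8, 0.3, 2.5]
gripper_width: 0.009
clock: 29.95
tool_pos: [634.1, 69.9, 137.3]
tool_rot: [[-0.086, 0.996, 0.003], [0.996, 0.086, -0.0], [-0.0, 0.003, -1.0]]
ft_force: [-3.1, 0.0, 7.0]
gripper_width: 0.004
```

```bash
python3 -m creep '[[0,0,0.003,0,0],[0,0,0,0,0]]'
python3 -m creep '[[0,0,-0.024,0,0],[0,0,-0.024,0,0],[0,0,0,0,0],[0,0,0,0,0]]'
python3 - <<'E'
from h import *
s=snapshot("scene"); c=cv2.resize(s["img"][205:235,330:370],None,fx=12,fy=12,interpolation=cv2.INTER_CUBIC); cv2.imwrite("pics/e1.png",cv2.convertScaleAbs(c,alpha=1.6))
E
```

```text
clock: 30.2
tool_pos: [634.2, 69.9, 137.1]
tool_rot: [[-0.086, 0.996, 0.004], [0.996, 0.086, -0.0], [-0.001, 0.003, -1.0]]
ft_force: [-6.7, 0.2, 17.9]
gripper_width: 0.003
clock: 30.7
tool_pos: [632.4, 69.9, 178.9]
tool_rot: [[-0.086, 0.996, -0.001], [0.996, 0.086, 0.0], [0.0, -0.001, -1.0]]
ft_force: [0.0, 0.3, 0.4]
gripper_width: 0.007
```

View pics/e1.png

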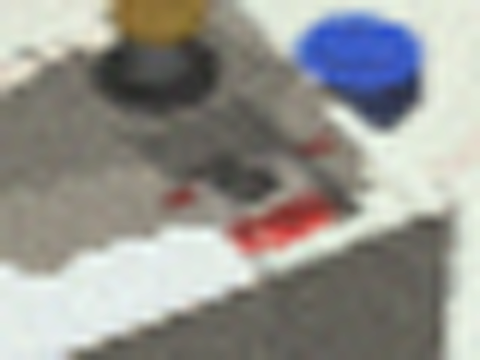

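Red 7 shows just behind the marks after one press. I'll press once more.

```bash
python3 -m creep '[[0,0,0.024,0,0],[0,0,0.012,0,0],[0,0,0.01,0,0],[0,0,0,0,0],[0,0,0.001,0,0],[0,0,0,0,0]]'
python3 -m creep '[[0,0,-0.024,0,0],[0,0,-0.024,0,0],[0,0,0,0,0],[0,0,0,0,0]]'
python3 - <<'E'
from h import *
s=snapshot("scene"); c=cv2.resize(s["img"][205:235,330:370],None,fx=12,fy=12,interpolation=cv2.INTER_CUBIC); cv2.imwrite("pics/e2.png",cv2.convertScaleAbs(c,alpha=1.6))
E
```

```text
clock: 31.5
tool_pos: [633.1, 69.9, 137.1]
tool_rot: [[-0.086, 0.996, 0.001], [0.996, 0.086, -0.0], [-0.0, 0.0, -1.0]]
ft_force: [-6.2, -0.7, 19.1]
gripper_width: 0.003
clock: 32.0
tool_pos: [631.9, 69.9, 179.2]
tool_rot: [[-0.086, 0.996, -0.003], [0.996, 0.086, 0.0], [0.0, -0.003, -1.0]]
ft_force: [0.2, 0.3, -0.9]
gripper_width: 0.001
```

View pics/e2.png

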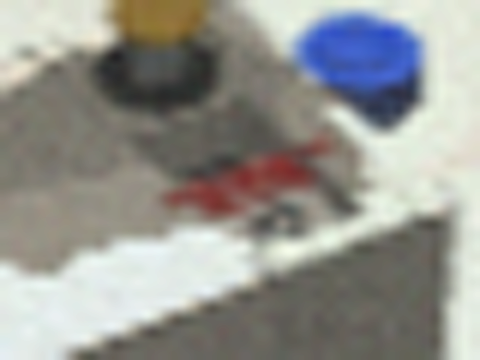

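The white-on-red 7 now lies on the line between the red marks, at about (245,185) in the crop. On to the pounder.

```bash
python3 -m creep '[[0,0,-0.04,0,0.05],[-0.04,-0.02,-0.02,0,0.05],[-0.055,-0.03,0,0,0.05],[-0.055,-0.03,0,0,0.05],[-0.055,-0.03,0,0,0.05],[-0.055,-0.03,0,0,0.05],[-0.055,-0.03,0,0,0.05],[-0.02,-0.03,0,0,0.05],[0,0,0,0,0.05],[0,0,0,0,0.05]]'
python3 - <<'E'
from h import *
s=snapshot("top"); cv2.imwrite("pics/top7.png",s["img"]); t=snapshot("scene"); cv2.imwrite("pics/scene7.png",t["img"])
a=cv2.resize(s["img"][140:200,275:345],None,fx=5,fy=5,interpolation=cv2.INTER_CUBIC)
b=cv2.resize(s["img"][150:210,385:455],None,fx=5,fy=5,interpolation=cv2.INTER_CUBIC)
c=cv2.resize(t["img"][230:290,215:285],None,fx=5,fy=5,interpolation=cv2.INTER_CUBIC)
d=cv2.resize(t["img"][200:260,300:370],None,fx=5,fy=5,interpolation=cv2.INTER_CUBIC)
cv2.imwrite("pics/c7.png",cv2.convertScaleAbs(np.vstack([np.hstack([a,b]),np.hstack([d,c])])[:600],alpha=1.3))
plan(637,-287,200,1.658)
E
```

```text
clock: 33.3
tool_pos: [462.9, -279.6, 240.0]
tool_rot: [[-0.086, 0.996, -0.001], [0.996, 0.086, 0.002], [0.002, -0.001, -1.0]]
ft_force: [-0.7, 0.4, -0.2]
gripper_width: 0.533
t33.4 cur [ 463.5 -279.2  240.5] th 1.659 | turn 0.001 then shift(mm) [-22.9 172.1  40.5] grip 0.533 F [-0.3 -0.4 -0.5]
```

View pics/c7.png

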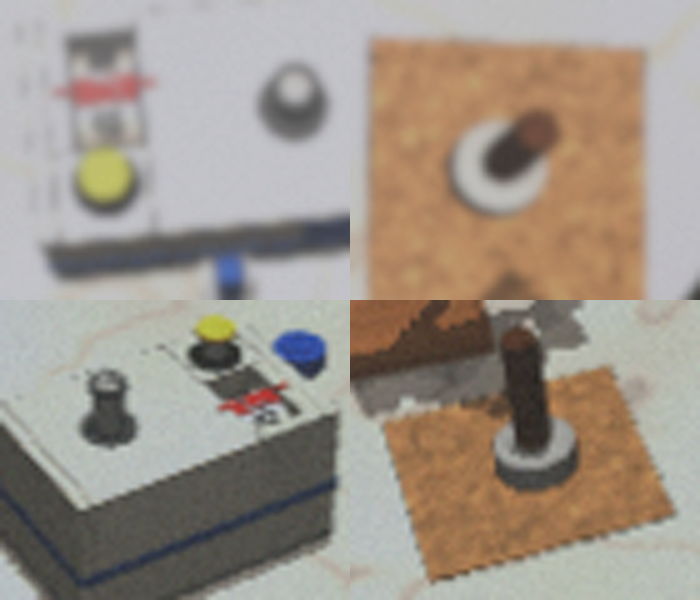

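Top left shows the 7 on the mark line. The pounder's disc is at (415,183), its handle top at (422,176) and the pin top at (334,157).

Run:
```python
from h import *
s=snapshot("top"); t=snapshot("scene")
print("pounder disc",px2w(s,[(415,183.2)],24),"htop",px2w(s,[(422.4,176.4)],118),"scene",px2w(t,[(249,237)],118))
print("pin",px2w(s,[(334,157.4)],155),"scene",px2w(t,[(321.6,216)],155))
h,S,v=cv2.split(cv2.cvtColor(s["img"],cv2.COLOR_BGR2HSV))
m=np.zeros(h.shape,np.uint8);m[150:180,320:350]=1;m&=(v<135).astype(np.uint8)
print(cv2.boundingRect(m))
plan(637,-286,200,1.658)
```

```text
pounder disc [[ 635.22520751 -286.43211035   24.        ]] htop [[ 633.87742193 -284.59423196  118.        ]] scene [[ 642.94892389 -279.27753675  118.        ]]
pin [[676.35516031 -36.49594528 155.        ]] scene [[684.02966315 -32.20517879 155.        ]]
(326, 152, 15, 17)
t33.5 cur [ 463.6 -279.3  240.7] th 1.659 | turn 0.001 then shift(mm) [-21.8 172.1  40.7] grip 0.534 F [-0.8  0.3  0.3]
```

```bash
python3 -m creep '[[-0.006,0.04,0,0,0.05],[-0.008,0.055,0,0,0.05],[-0.007,0.055,0,0,0.05],[0,0.022,0,0,0.05],[0,0,0,0,0.05],[0,0,0.04,0,0.05],[0,0,0.02,0,0.05],[0,0,0,0,0.05]]' 50
python3 -c "
from h import *
plan(636,-284.5,79,1.658)"
```

```text
clock: 34.5
tool_pos: [634.0, -285.5, 178.4]
tool_rot: [[-0.086, 0.996, -0.005], [0.996, 0.086, 0.003], [0.003, -0.004, -1.0]]
ft_force: [0.1, 0.1, 0.1]
gripper_width: 0.535
t34.5 cur [ 634.  -285.5  178.4] th 1.657 | turn -0.001 then shift(mm) [ 0.8  2.1 99.4] grip 0.535 F [0.1 0.1 0.1]
```

```bash
python3 -m creep '[[0.001,0,0.04,0,0.05],[0,0,0.035,0,0.05],[0,0,0.02,0,0.05],[0,0,0.005,0,0.05],[0,0,0,0,0.05],[0,0,0,0,0],[0,0,0,0,0],[0,0,0,0,0],[0,0,0,0,0]]' 55
python3 -c "
from h import *
plan(636,-284.5,79,1.658)"
```

```text
clock: 35.62
tool_pos: [636.4, -285.3, 81.8]
tool_rot: [[-0.086, 0.996, 0.001], [0.996, 0.086, 0.0], [-0.0, 0.001, -1.0]]
ft_force: [-0.1, 1.7, 3.2]
gripper_width: 0.27
t35.6 cur [ 636.4 -285.3   81.8] th 1.657 | turn -0.001 then shift(mm) [ 0.8 -0.3  2.8] grip 0.270 F [-0.1  1.7  3.2]
```

```bash
python3 -m creep '[[0,0,-0.02,0,0],[0,0,-0.05,0,0],[0,0,-0.055,0,0],[0,0,-0.055,0,0],[0,0,-0.03,0,0],[0,0,0,0,0],[0,0,0,0,0]]' 60
python3 -c "
from h import *
plan(678.4,-37.6,285,1.658)"
```

```text
clock: 36.5
tool_pos: [634.9, -285.1, 288.5]
tool_rot: [[-0.086, 0.996, -0.004], [0.996, 0.086, 0.002], [0.002, -0.003, -1.0]]
ft_force: [0.3, -0.8, -4.4]
gripper_width: 0.268
t36.5 cur [ 634.9 -285.1  288.5] th 1.657 | turn -0.001 then shift(mm) [242.8  64.9   3.5] grip 0.268 F [ 0.3 -0.8 -4.4]
```

```bash
python3 -m creep '[[0.02,0.006,0,0,0],[0.042,0.011,0,0,0],[0.045,0.012,0,0,0],[0.045,0.012,0,0,0],[0.045,0.012,0,0,0],[0.03,0.008,0,0,0],[0.015,0.004,0,0,0],[0,0,0,0,0],[0,0,0,0,0],[0,0,0,0,0]]'
python3 -c "
from h import *
plan(678.4,-37.6,285,1.658)"
```

```text
clock: 37.75
tool_pos: [679.7, -40.3, 290.8]
tool_rot: [[-0.084, 0.996, -0.0], [0.996, 0.084, -0.0], [-0.0, -0.0, -1.0]]
ft_force: [-0.1, -0.0, -3.8]
gripper_width: 0.269
t37.8 cur [679.7 -40.3 290.8] th 1.655 | turn -0.003 then shift(mm) [ 2.8 -1.1  5.8] grip 0.269 F [-0.1 -0.  -3.8]
```

```bash
python3 -m creep '[[0.0025,-0.001,0,0,0],[0,0,0,0,0],[0,0,0,0,0]]'
python3 -m creep '[[0,0,0.031,0,0],[0,0,0.053,0,0]]'
python3 -m creep '[[0,0,0,0,0]]'
python3 -m creep '[[0,0,-0.05,0,0],[0,0,-0.05,0,0],[0,0,0,0,0]]'
```

```text
clock: 38.12
tool_pos: [678.6, -36.6, 291.0]
tool_rot: [[-0.086, 0.996, 0.0], [0.996, 0.086, -0.0], [-0.0, 0.0, -1.0]]
ft_force: [0.3, -0.8, -4.6]
gripper_width: 0.266
clock: 38.38
tool_pos: [682.2, -37.1, 211.0]
tool_rot: [[-0.086, 0.996, 0.011], [0.996, 0.086, -0.002], [-0.003, 0.011, -1.0]]
ft_force: [3.8, -0.9, 7.3]
gripper_width: 0.267
clock: 38.5
tool_pos: [680.1, -36.8, 207.3]
tool_rot: [[-0.086, 0.996, 0.004], [0.996, 0.086, -0.001], [-0.001, 0.004, -1.0]]
ft_force: [1.2, 0.6, 3.7]
gripper_width: 0.27
clock: 38.88
tool_pos: [681.7, -36.9, 314.0]
tool_rot: [[-0.086, 0.996, 0.013], [0.996, 0.086, -0.002], [-0.003, 0.013, -1.0]]
ft_force: [1.6, -0.2, -4.3]
gripper_width: 0.271
```

The press-down force at the bottom was only about 8 N, so the pin may not have reached its stop. The tray is still home and the drum is on 7, so I'll strike again, slightly deeper.

```bash
python3 -m creep '[[0,0,0,0,0],[0,0,0,0,0],[0,0,0,0,0]]'
python3 -c "
from h import *
plan(678.4,-37.6,202,1.658)"
```

```text
clock: 39.25
tool_pos: [677.7, -36.2, 304.2]
tool_rot: [[-0.086, 0.996, -0.004], [0.996, 0.086, 0.001], [0.001, -0.004, -1.0]]
ft_force: [0.7, 0.6, -5.1]
gripper_width: 0.269
t39.2 cur [677.7 -36.2 304.2] th 1.657 | turn -0.001 then shift(mm) [ -1.4   0.6 102.2] grip 0.269 F [ 0.7  0.6 -5.1]
```

```bash
python3 -m creep '[[0,0,0.045,0,0],[0,0,0.06,0,0]]'
python3 -m creep '[[0,0,0.002,0,0]]'
python3 -m creep '[[0,0,0.0,0,0]]'
python3 -m creep '[[0,0,-0.05,0,0],[0,0,-0.05,0,0],[0,0,0,0,0]]'
```

```text
clock: 39.5
tool_pos: [681.3, -37.4, 203.9]
tool_rot: [[-0.086, 0.996, 0.008], [0.996, 0.086, -0.003], [-0.003, 0.008, -1.0]]
ft_force: [3.6, -1.1, 8.6]
gripper_width: 0.271
clock: 39.62
tool_pos: [680.0, -37.0, 199.5]
tool_rot: [[-0.086, 0.996, 0.003], [0.996, 0.086, -0.001], [-0.001, 0.003, -1.0]]
ft_force: [0.5, -1.0, 5.9]
gripper_width: 0.27
clock: 39.75
tool_pos: [680.0, -37.0, 201.7]
tool_rot: [[-0.086, 0.996, 0.004], [0.996, 0.086, -0.001], [-0.001, 0.003, -1.0]]
ft_force: [0.0, -0.5, 4.5]
gripper_width: 0.271
clock: 40.12
tool_pos: [681.1, -36.7, 305.4]
tool_rot: [[-0.086, 0.996, 0.01], [0.996, 0.086, -0.002], [-0.003, 0.01, -1.0]]
ft_force: [0.5, 0.0, -4.4]
gripper_width: 0.269
```

```bash
python3 -m creep '[[0,0,0,0,0],[0,0,0,0,0],[0,0,0,0,0]]'
python3 -m creep '[[0,0,0.045,0,0],[0,0,0.0615,0,0]]'
python3 -m creep '[[0,0,0.001,0,0]]'
python3 -m creep '[[0,0,0.00,0,0]]'
python3 -m creep '[[0,0,-0.05,0,0],[0,0,-0.05,0,0],[0,0,0,0,0],[0,0,0,0,0],[0,0,0,0,0]]'
```

```text
clock: 40.5
tool_pos: [677.6, -36.2, 297.0]
tool_rot: [[-0.086, 0.996, -0.005], [0.996, 0.086, 0.001], [0.001, -0.005, -1.0]]
ft_force: [0.4, 0.1, -3.4]
gripper_width: 0.269
clock: 40.75
tool_pos: [681.7, -37.2, 195.7]
tool_rot: [[-0.086, 0.996, 0.009], [0.996, 0.086, -0.002], [-0.003, 0.009, -1.0]]
ft_force: [4.6, -2.4, 34.6]
gripper_width: 0.274
clock: 40.88
tool_pos: [679.8, -37.1, 192.2]
tool_rot: [[-0.086, 0.996, 0.003], [0.996, 0.086, -0.001], [-0.001, 0.003, -1.0]]
ft_force: [-0.3, -0.3, 5.0]
gripper_width: 0.269
clock: 41.0
tool_pos: [679.8, -37.0, 194.2]
tool_rot: [[-0.086, 0.996, 0.003], [0.996, 0.086, -0.001], [-0.002, 0.003, -1.0]]
ft_force: [0.2, -1.1, 3.7]
gripper_width: 0.27
clock: 41.62
tool_pos: [676.9, -36.1, 288.2]
tool_rot: [[-0.086, 0.996, -0.007], [0.996, 0.086, 0.001], [0.002, -0.007, -1.0]]
ft_force: [-0.8, -0.3, -4.6]
gripper_width: 0.263
```

The 34 N peak and the handle sliding up in the pads show the pin hit its stop. The pounder now sits roughly 15 mm higher in the grip. Next I take it back to the mat and check its tilt.

```bash
python3 -m creep '[[-0.02,-0.005,0,0,0],[-0.042,-0.011,0,0,0],[-0.045,-0.012,0,0,0],[-0.045,-0.012,0,0,0],[-0.045,-0.012,0,0,0],[-0.03,-0.008,0,0,0],[-0.016,-0.003,0,0,0],[0,0,0.03,0,0],[0,0,0.04,0,0],[0,0,0.04,0,0],[0,0,0,0,0],[0,0,0,0,0]]'
python3 - <<'E'
from h import *
plan(636.4,-285.3,72,1.658)
t=snapshot("scene"); print(w2px(t,[(636,-285,z) for z in (4,100,120,177)]).round())
c=cv2.resize(t["img"][170:290,200:320],None,fx=5,fy=5,interpolation=cv2.INTER_CUBIC)
cv2.imwrite("pics/c8.png",cv2.convertScaleAbs(c,alpha=1.4))
E
```

```text
clock: 43.12
tool_pos: [637.7, -284.2, 184.0]
tool_rot: [[-0.086, 0.996, 0.002], [0.996, 0.086, -0.001], [-0.001, 0.002, -1.0]]
ft_force: [0.2, -0.5, -2.5]
gripper_width: 0.27
t43.1 cur [ 637.7 -284.2  184. ] th 1.657 | turn -0.001 then shift(mm) [ -0.9  -1.4 112. ] grip 0.270 F [ 0.2 -0.5 -2.5]
[[251. 261.]
 [247. 240.]
 [247. 236.]
 [245. 222.]]
```

View pics/c8.png

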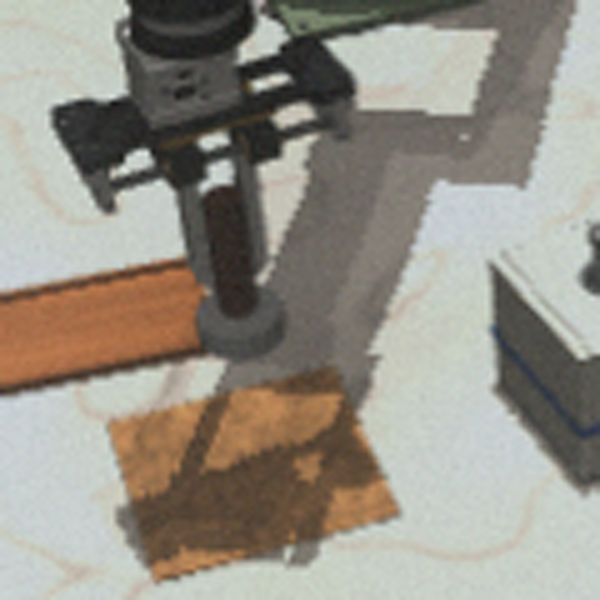

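```bash
python3 -m creep '[[-0.001,-0.001,0.03,0,0],[0,0,0.04,0,0],[0,0,0.02,0,0],[0,0,0.005,0,0],[0,0,0,0,0]]'
python3 -m creep '[[0,0,0.004,0,0],[0,0,0.004,0,0],[0,0,0,0,0]]'
python3 -m creep '[[0,0,0.004,0,0],[0,0,0,0,0]]'
python3 -m creep '[[0,0,0.004,0,0],[0,0,0,0,0]]'
```

```text
clock: 43.8
tool_pos: [637.0, -285.6, 89.0]
tool_rot: [[-0.086, 0.996, 0.002], [0.996, 0.086, -0.001], [-0.002, 0.002, -1.0]]
ft_force: [-0.2, -0.0, -3.4]
gripper_width: 0.27
clock: 44.18
tool_pos: [635.7, -284.9, 79.3]
tool_rot: [[-0.086, 0.996, -0.0], [0.996, 0.086, 0.0], [0.0, -0.0, -1.0]]
ft_force: [-0.1, 0.3, -3.9]
gripper_width: 0.268
clock: 44.42
tool_pos: [635.5, -284.8, 74.9]
tool_rot: [[-0.086, 0.996, -0.001], [0.996, 0.086, 0.001], [0.001, -0.001, -1.0]]
ft_force: [-0.8, -0.9, -3.9]
gripper_width: 0.269
clock: 44.68
tool_pos: [635.5, -284.8, 70.8]
tool_rot: [[-0.086, 0.996, -0.001], [0.996, 0.086, 0.001], [0.001, -0.001, -1.0]]
ft_force: [0.1, 0.1, -3.6]
gripper_width: 0.267
```

```bash
python3 -m creep '[[0,0,0.003,0,0],[0,0,0,0,0]]'
python3 -m creep '[[0,0,0.003,0,0],[0,0,0,0,0]]'
python3 -m creep '[[0,0,0.003,0,0],[0,0,0,0,0]]'
```

```text
clock: 44.92
tool_pos: [635.7, -284.9, 68.0]
tool_rot: [[-0.086, 0.996, -0.001], [0.996, 0.086, 0.0], [0.0, -0.001, -1.0]]
ft_force: [0.2, -0.3, -3.5]
gripper_width: 0.271
clock: 45.18
tool_pos: [635.6, -284.9, 65.0]
tool_rot: [[-0.086, 0.996, -0.001], [0.996, 0.086, 0.0], [0.0, -0.001, -1.0]]
ft_force: [0.2, 0.6, -4.3]
gripper_width: 0.267
clock: 45.42
tool_pos: [635.8, -285.0, 62.2]
tool_rot: [[-0.086, 0.996, -0.0], [0.996, 0.086, 0.0], [0.0, -0.0, -1.0]]
ft_force: [0.4, 0.3, -4.3]
gripper_width: 0.271
```

```bash
python3 -m creep '[[0,0,0.002,0,0],[0,0,0,0,0]]'
python3 -m creep '[[0,0,0.002,0,0],[0,0,0,0,0]]'
python3 -m creep '[[0,0,0.002,0,0],[0,0,0,0,0]]'
```

```text
clock: 45.68
tool_pos: [636.0, -285.1, 62.0]
tool_rot: [[-0.086, 0.996, 0.0], [0.996, 0.086, -0.0], [-0.0, 0.0, -1.0]]
ft_force: [-4.5, 1.9, 4.3]
gripper_width: 0.265
clock: 45.92
tool_pos: [636.1, -285.2, 61.9]
tool_rot: [[-0.086, 0.996, 0.0], [0.996, 0.086, -0.0], [-0.0, 0.0, -1.0]]
ft_force: [-7.6, 3.6, 12.5]
gripper_width: 0.266
clock: 46.18
tool_pos: [636.2, -285.2, 61.9]
tool_rot: [[-0.087, 0.996, 0.0], [0.996, 0.087, -0.0], [-0.001, 0.0, -1.0]]
ft_force: [-10.7, 4.5, 19.0]
gripper_width: 0.269
```

```bash
python3 -m creep '[[0,0,-0.005,0,0],[0,0,0,0,0],[0,0,0,0,0.06],[0,0,0,0,0.06],[0,0,0,0,0.06],[0,0,0,0,0.06],[0,0,-0.03,0,0.06],[0,0,-0.06,0,0.06],[0,0,-0.06,0,0.06],[0.02,-0.05,0,0,0.06],[0.03,-0.05,0,0,0.05],[0,0,0,0,0.05]]' 30
python3 - <<'E'
from h import *
s=snapshot("top"); print(px2w(s,[(321.2,193.3)],93)); cv2.imwrite("pics/top9.png",s["img"])
a=cv2.resize(s["img"][140:220,270:345],None,fx=5,fy=5,interpolation=cv2.INTER_CUBIC)
b=cv2.resize(s["img"][140:220,385:460],None,fx=5,fy=5,interpolation=cv2.INTER_CUBIC)
cv2.imwrite("pics/c9.png",cv2.convertScaleAbs(np.hstack([a,b]),alpha=1.3))
plan(584,1,78,1.658)
E
```

```text
clock: 47.68
tool_pos: [526.7, -240.4, 208.9]
tool_rot: [[-0.086, 0.996, -0.007], [0.996, 0.086, 0.004], [0.005, -0.006, -1.0]]
ft_force: [0.3, 0.6, 0.2]
gripper_width: 0.534
[[588.53465664  -2.4998143   93.        ]]
t47.7 cur [ 529.9 -242.5  210.6] th 1.657 | turn -0.001 then shift(mm) [237.8  75.1 132.6] grip 0.530 F [ 0.7  0.5 -0.1]
```

View pics/c9.png

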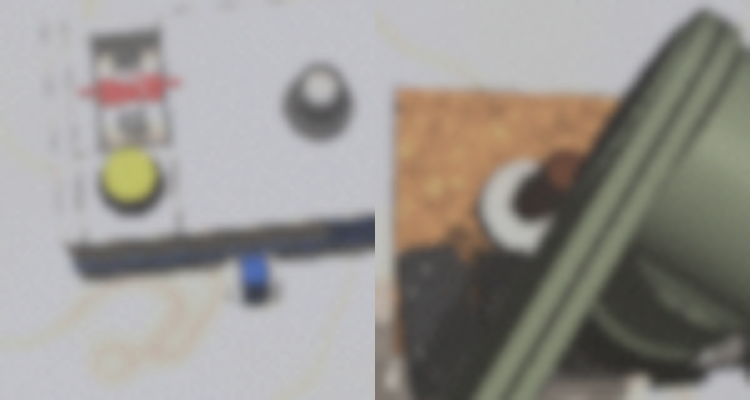

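The pounder stands upright on the mat, the drum is on 7 and the tray post is home. Next I draw the tray out.

```bash
python3 -m creep '[[0.03,0.01,0,0,0.05],[0.05,0.01,0,0,0.05],[0.05,0.015,0,0,0.05],[0.05,0.02,0,0,0.05],[0.04,0.015,0,0,0.05],[0.016,0.006,0,0,0.05],[0,0,0,0,0.05],[0,0,0.05,0,0.05],[0,0,0,0,0.05]]'
python3 -c "
from h import *
plan(586,-1,78,1.658)"
```

```text
clock: 48.85
tool_pos: [583.9, -3.4, 157.3]
tool_rot: [[-0.084, 0.996, -0.009], [0.996, 0.084, 0.001], [0.002, -0.009, -1.0]]
ft_force: [-0.0, 0.3, -0.5]
gripper_width: 0.532
t48.9 cur [583.9  -3.4 157.3] th 1.655 | turn -0.003 then shift(mm) [ 2.2  2.3 79.3] grip 0.532 F [-0.   0.3 -0.5]
```

```bash
python3 -m creep '[[0.001,0,0.04,0,0.05],[0,0,0.025,0,0.05],[0,0,0.011,0,0.05],[0,0,0,0,0.05],[0,0,0,0,0],[0,0,0,0,0],[0,0,0,0,0],[0,0,0,0,0]]' 30
python3 -m creep '[[0,-0.008,0,0,0],[0,-0.015,0,0,0],[0,-0.018,0,0,0],[0,-0.018,0,0,0],[0,-0.018,0,0,0],[0,-0.018,0,0,0],[0,-0.018,0,0,0],[0,-0.018,0,0,0],[0,-0.015,0,0,0],[0,-0.01,0,0,0],[0,-0.005,0,0,0],[0,0,0,0,0]]'
python3 -m creep '[[0,-0.004,0,0,0],[0,0,0,0,0]]'
```

```text
clock: 49.85
tool_pos: [587.5, 1.7, 86.1]
tool_rot: [[-0.086, 0.996, 0.001], [0.996, 0.086, 0.005], [0.005, 0.001, -1.0]]
ft_force: [-0.5, 7.2, 3.1]
gripper_width: 0.163
clock: 51.35
tool_pos: [426.9, -16.1, 86.1]
tool_rot: [[-0.086, 0.996, 0.001], [0.996, 0.086, -0.002], [-0.002, 0.0, -1.0]]
ft_force: [-0.1, -4.8, 3.0]
gripper_width: 0.169
clock: 51.6
tool_pos: [423.5, -16.5, 86.1]
tool_rot: [[-0.086, 0.996, 0.002], [0.996, 0.086, -0.002], [-0.002, 0.001, -1.0]]
ft_force: [0.7, -5.4, 1.2]
gripper_width: 0.17
```

```bash
python3 -m creep '[[0,-0.004,0,0,0],[0,0,0,0,0]]'
python3 -m creep '[[0,-0.003,0,0,0],[0,0,0,0,0]]'
python3 -m creep '[[0,0.002,0,0,0.04],[0,0,0,0,0.04],[0,0,0,0,0.04],[0,0,-0.05,0,0.065],[-0.03,-0.01,-0.05,0.18,0.065],[-0.04,-0.01,0,0.18,0.065],[-0.04,-0.01,0,0.18,0.065],[0,0,0,0.18,0.065],[0,0,0,0.18,0.065],[0,0,0,0.18,0.065],[0,0,0,0.18,0.065],[0,0,0,0.18,0.065]]'
python3 -m creep '[[0,0,0,0.131,0.065],[0,0,0,0,0.065]]'
python3 - <<'E'
from h import *
s=snapshot("top"); cv2.imwrite("pics/top10.png",s["img"]); blobs(s,["red","yellow","green"],28)
h,S,v=cv2.split(cv2.cvtColor(s["img"],cv2.COLOR_BGR2HSV)); m=((h>3)&(h<20)&(S>120)).astype(np.uint8); m[:225]=0
m=cv2.morphologyEx(m,cv2.MORPH_OPEN,np.ones((3,3)))
cs,_=cv2.findContours(m,cv2.RETR_EXTERNAL,cv2.CHAIN_APPROX_NONE)
for k in cs:
    if cv2.contourArea(k)>400:
        r=cv2.minAreaRect(k); b=cv2.boxPoints(r); print(r, px2w(s,b,11).round(0).tolist(), px2w(s,[r[0]],11).round(1))
plan(498,-66,29,.087)
E
```

```text
clock: 51.85
tool_pos: [423.2, -16.6, 86.2]
tool_rot: [[-0.085, 0.996, 0.011], [0.996, 0.085, -0.002], [-0.003, 0.011, -1.0]]
ft_force: [12.3, -2.7, -10.0]
gripper_width: 0.169
clock: 52.1
tool_pos: [422.6, -16.7, 86.3]
tool_rot: [[-0.085, 0.996, 0.016], [0.996, 0.085, -0.001], [-0.003, 0.016, -1.0]]
ft_force: [17.7, -1.2, -17.1]
gripper_width: 0.167
clock: 53.6
tool_pos: [375.8, -120.8, 185.2]
tool_rot: [[0.978, 0.209, -0.001], [0.209, -0.978, 0.001], [-0.001, -0.001, -1.0]]
ft_force: [0.6, -0.8, 0.4]
gripper_width: 0.689
clock: 53.85
tool_pos: [375.9, -120.9, 185.2]
tool_rot: [[0.996, 0.087, -0.001], [0.087, -0.996, 0.001], [-0.001, -0.001, -1.0]]
ft_force: [0.9, 0.5, -0.8]
gripper_width: 0.69
red (342.5, 227.9) 7.1 (336, 221, 14, 15) [497.3 -66.4  28. ]
red (224.9, 139.2) 8.5 (217, 131, 17, 17) [769.2 296.   28. ]
yellow (273.0, 394.0) 6.4 (268, 389, 12, 11) [ 37.1 126.2  28. ]
yellow (323.9, 228.7) 7.0 (317, 222, 14, 14) [494.5 -11.4  28. ]
yellow (295.5, 174.6) 5.6 (291, 169, 11, 12) [658.4  75.6  28. ]
green (304.9, 230.8) 6.6 (299, 225, 13, 13) [487.8  44.6  28. ]
((440.469482421875, 250.77439880371094), (57.20353698730469, 35.89025115966797), 6.340191841125488) [[390.0, -266.0, 11.0], [495.0, -282.0, 11.0], [478.0, -450.0, 11.0], [373.0, -432.0, 11.0]] [[ 433.5 -357.7   11. ]]
t53.9 cur [ 376.  -120.9  185.2] th 0.088 | turn 0.001 then shift(mm) [126.3 -44.1 156.2] grip 0.694 F [-0.  -0.1 -0.8]
```

```bash
python3 -m creep '[[0.04,-0.015,0,0,0.065],[0.045,-0.015,0,0,0.065],[0.04,-0.015,0.03,0,0.065],[0,0,0.05,0,0.065],[0,0,0.04,0,0.065],[0,0,0.02,0,0.065],[0,0,0,0,0.065]]' 20
python3 -c "
from h import *
plan(498,-66.2,29,.087)"
```

```text
clock: 54.78
tool_pos: [495.0, -65.0, 43.5]
tool_rot: [[0.996, 0.087, -0.005], [0.087, -0.996, 0.002], [-0.005, -0.002, -1.0]]
ft_force: [-0.1, -0.5, 0.4]
gripper_width: 0.691
t54.8 cur [495.  -65.   43.5] th 0.088 | turn 0.001 then shift(mm) [ 2.9  1.5 14.5] grip 0.691 F [-0.1 -0.5  0.4]
```

```bash
python3 -m creep '[[0.001,0.001,0.01,0,0.065],[0,0,0.003,0,0.065],[0,0,0,0,0.03],[0,0,0,0,0.03],[0,0,0,0,0.03],[0,0,0,0,0.03],[0,0,-0.03,0,0.03],[0,0,-0.05,0.094,0.03],[0,0,0,0.094,0.03],[0,0,0,0,0.03]]' 20
python3 -c "
from h import *
plan(428,-412.7,60,-.101)"
```

```text
clock: 56.02
tool_pos: [498.3, -66.6, 112.9]
tool_rot: [[0.995, -0.101, 0.001], [-0.101, -0.995, -0.0], [0.001, 0.0, -1.0]]
ft_force: [-0.5, -0.2, -0.8]
gripper_width: 0.463
t56.0 cur [498.3 -66.6 112.9] th -0.101 | turn 0.000 then shift(mm) [-35.  351.4  52.9] grip 0.463 F [-0.5 -0.2 -0.8]
```

```bash
python3 -m creep '[[-0.003,0.03,0,0,0.03],[-0.006,0.055,0,0,0.03],[-0.006,0.055,0,0,0.03],[-0.006,0.055,0,0,0.03],[-0.006,0.055,0,0,0.03],[-0.005,0.055,0,0,0.03],[-0.003,0.03,0,0,0.03],[0,0.016,0,0,0.03],[0,0,0.03,0,0.03],[0,0,0.03,0,0.03],[0,0,0.015,0,0.03],[0,0,0,0,0.03]]'
python3 -c "
from h import *
plan(428,-412.7,23,-.101)"
```

```text
clock: 57.52
tool_pos: [427.0, -410.5, 35.8]
tool_rot: [[0.995, -0.101, -0.002], [-0.101, -0.995, 0.003], [-0.003, -0.003, -1.0]]
ft_force: [0.7, -0.8, 0.2]
gripper_width: 0.462
t57.5 cur [ 427.  -410.5   35.8] th -0.101 | turn 0.000 then shift(mm) [ 1.2  2.1 12.8] grip 0.462 F [ 0.7 -0.8  0.2]
```

```bash
python3 -m creep '[[0,0.001,0.01,0,0.03],[0,0,0.004,0,0.03],[0,0,0,0,0.03]]'
python3 -m creep '[[0,0,0,0,0.06],[0,0,0,0,0.06],[0,0,0,0,0.06],[0,0,-0.04,0,0.06],[0,0,-0.06,0,0.065],[0.01,-0.05,-0.02,-0.094,0.065],[0.01,-0.06,0,-0.094,0.065],[0.01,-0.06,0,0,0.065],[0.01,-0.06,0,0,0.065],[0,-0.06,0,0,0.065],[0,0,0,0,0.065],[0,0,0,0,0.065]]'
python3 - <<'E'
from h import *
s=snapshot("top"); cv2.imwrite("pics/top11.png",s["img"]); blobs(s,["red","yellow","green"],28)
plan(495,-11,29,.087)
E
```

```text
clock: 57.9
tool_pos: [428.1, -413.8, 25.5]
tool_rot: [[0.995, -0.101, 0.001], [-0.101, -0.995, -0.001], [0.001, 0.001, -1.0]]
ft_force: [-1.3, 2.3, 7.0]
gripper_width: 0.459
clock: 59.4
tool_pos: [457.8, -123.9, 143.6]
tool_rot: [[0.996, 0.087, 0.001], [0.087, -0.996, -0.001], [0.001, 0.001, -1.0]]
ft_force: [0.4, 0.0, 0.3]
gripper_width: 0.688
red (461.3, 252.5) 8.7 (453, 246, 18, 15) [ 428.1 -413.1   28. ]
red (224.9, 139.2) 8.5 (217, 131, 17, 17) [769.2 296.   28. ]
yellow (323.9, 228.7) 7.0 (317, 222, 14, 14) [494.5 -11.4  28. ]
yellow (295.5, 174.6) 5.6 (291, 169, 11, 12) [658.4  75.6  28. ]
green (304.8, 230.8) 6.6 (299, 225, 13, 13) [487.7  44.9  28. ]
t59.5 cur [ 457.9 -124.6  143.7] th 0.085 | turn -0.002 then shift(mm) [  46.8 -109.9  114.7] grip 0.692 F [ 0.6  0.4 -0.4]
```

```bash
python3 -m creep '[[0.016,-0.036,0,0,0.065],[0.016,-0.04,0,0,0.065],[0.0145,-0.034,0.02,0,0.065],[0,0,0.05,0,0.065],[0,0,0.03,0,0.065],[0,0,0,0,0.065]]' 20
python3 -c "
from h import *
plan(495,-11.2,29,.087)"
```

```text
clock: 60.2
tool_pos: [492.3, -10.9, 40.9]
tool_rot: [[0.996, 0.084, -0.006], [0.084, -0.997, 0.001], [-0.006, -0.002, -1.0]]
ft_force: [-0.7, -0.8, -0.2]
gripper_width: 0.695
t60.2 cur [492.3 -10.9  40.9] th 0.084 | turn -0.003 then shift(mm) [ 2.7  0.5 11.9] grip 0.695 F [-0.7 -0.8 -0.2]
```

```bash
python3 -m creep '[[0.001,0.0,0.01,0,0.065],[0,0,0.001,0,0.065],[0,0,0,0,0.03],[0,0,0,0,0.03],[0,0,0,0,0.03],[0,0,0,0,0.03],[0,0,-0.03,0,0.03],[0,0,-0.05,0.094,0.03],[0,0,0,0.094,0.03],[0,0,0,0,0.03]]' 20
python3 -c "
from h import *
plan(433.5,-357.8,60,-.101)"
```

```text
clock: 61.45
tool_pos: [495.4, -9.7, 112.9]
tool_rot: [[0.995, -0.101, 0.001], [-0.101, -0.995, -0.0], [0.001, 0.0, -1.0]]
ft_force: [-0.5, -0.8, -0.7]
gripper_width: 0.461
t61.5 cur [495.4  -9.7 112.9] th -0.101 | turn 0.000 then shift(mm) [-26.5 352.5  52.9] grip 0.461 F [-0.5 -0.8 -0.7]
```

```bash
python3 -m creep '[[-0.003,0.03,0,0,0.03],[-0.005,0.055,0,0,0.03],[-0.005,0.055,0,0,0.03],[-0.005,0.055,0,0,0.03],[-0.004,0.055,0,0,0.03],[-0.003,0.055,0,0,0.03],[-0.0015,0.03,0,0,0.03],[0,0.017,0,0,0.03],[0,0,0.03,0,0.03],[0,0,0.03,0,0.03],[0,0,0.015,0,0.03],[0,0,0,0,0.03]]'
python3 -c "
from h import *
plan(433.5,-357.8,26,-.101)"
```

```text
clock: 62.95
tool_pos: [432.4, -355.7, 36.0]
tool_rot: [[0.995, -0.101, -0.002], [-0.101, -0.995, 0.003], [-0.003, -0.003, -1.0]]
ft_force: [0.7, -1.0, -0.6]
gripper_width: 0.46
t63.0 cur [ 432.4 -355.7   36. ] th -0.101 | turn 0.000 then shift(mm) [ 1.3  2.  10. ] grip 0.460 F [ 0.7 -1.  -0.6]
```

```bash
python3 -m creep '[[0,0.0,0.009,0,0.03],[0,0,0.003,0,0.03],[0,0,0,0,0.03]]'
python3 -m creep '[[0,0,0,0,0.06],[0,0,0,0,0.06],[0,0,0,0,0.06],[0,0,-0.04,0,0.06],[0,0,-0.06,0,0.065],[0.01,-0.05,-0.02,-0.094,0.065],[0.01,-0.06,0,-0.094,0.065],[0.0,-0.06,0,0,0.065],[0,-0.06,0,0,0.065],[0,-0.06,0,0,0.065],[0,0,0,0,0.065],[0,0,0,0,0.065]]'
python3 - <<'E'
from h import *
s=snapshot("top"); cv2.imwrite("pics/top12.png",s["img"]); blobs(s,["red","yellow","green"],28)
plan(488.2,44.6,29,.087)
E
```

```text
clock: 63.32
tool_pos: [433.6, -357.7, 26.1]
tool_rot: [[0.995, -0.102, 0.001], [-0.102, -0.995, -0.001], [0.001, 0.001, -1.0]]
ft_force: [0.7, 1.4, 0.1]
gripper_width: 0.461
clock: 64.82
tool_pos: [443.5, -69.7, 145.7]
tool_rot: [[0.996, 0.087, 0.001], [0.087, -0.996, -0.001], [0.001, 0.001, -1.0]]
ft_force: [-0.0, -0.7, -0.1]
gripper_width: 0.693
red (460.9, 252.7) 8.3 (453, 246, 17, 15) [ 427.6 -411.8   28. ]
red (224.9, 139.2) 8.5 (217, 131, 17, 17) [769.2 296.   28. ]
yellow (441.8, 250.8) 7.5 (435, 244, 15, 15) [ 432.6 -356.4   28. ]
yellow (295.5, 174.6) 5.6 (291, 169, 11, 12) [658.4  75.6  28. ]
green (304.8, 230.8) 6.6 (299, 225, 13, 13) [487.7  44.9  28. ]
t64.9 cur [443.7 -70.3 145.8] th 0.085 | turn -0.002 then shift(mm) [  54.3 -110.6  116.8] grip 0.694 F [ 0.6 -0.2  0.1]
```

```bash
python3 -m creep '[[0.018,-0.036,0,0,0.065],[0.018,-0.04,0,0,0.065],[0.018,-0.035,0.02,0,0.065],[0,0,0.05,0,0.065],[0,0,0.03,0,0.065],[0,0,0,0,0.065]]' 20
python3 -c "
from h import *
plan(488.2,44.6,29,.087)"
```

```text
clock: 65.62
tool_pos: [485.4, 44.6, 42.9]
tool_rot: [[0.996, 0.083, -0.006], [0.083, -0.997, 0.0], [-0.006, -0.001, -1.0]]
ft_force: [0.6, -0.2, -0.1]
gripper_width: 0.692
t65.6 cur [485.4  44.6  42.9] th 0.083 | turn -0.004 then shift(mm) [ 2.8  0.2 13.9] grip 0.692 F [ 0.6 -0.2 -0.1]
```

```bash
python3 -m creep '[[0.001,0.0,0.011,0,0.065],[0,0,0.002,0,0.065],[0,0,0,0,0.03],[0,0,0,0,0.03],[0,0,0,0,0.03],[0,0,0,0,0.03],[0,0,-0.03,0,0.03],[0,0,-0.05,0.094,0.03],[0,0,0,0.094,0.03],[0,0,0,0,0.03]]' 20
python3 -c "
from h import *
plan(439,-302.8,60,-.101)"
```

```text
clock: 66.88
tool_pos: [488.5, 46.1, 112.9]
tool_rot: [[0.995, -0.101, 0.001], [-0.101, -0.995, -0.0], [0.001, -0.0, -1.0]]
ft_force: [0.3, 0.4, -0.6]
gripper_width: 0.46
t66.9 cur [488.5  46.1 112.9] th -0.101 | turn 0.000 then shift(mm) [-14.1 352.1  52.9] grip 0.460 F [ 0.3  0.4 -0.6]
```

```bash
python3 -m creep '[[-0.001,0.03,0,0,0.03],[-0.002,0.055,0,0,0.03],[-0.003,0.055,0,0,0.03],[-0.003,0.055,0,0,0.03],[-0.003,0.055,0,0,0.03],[-0.001,0.055,0,0,0.03],[0,0.03,0,0,0.03],[0,0.017,0,0,0.03],[0,0,0.03,0,0.03],[0,0,0.03,0,0.03],[0,0,0.015,0,0.03],[0,0,0,0,0.03]]'
python3 -c "
from h import *
plan(439,-302.8,26,-.101)"
```

```text
clock: 68.38
tool_pos: [438.8, -301.3, 36.0]
tool_rot: [[0.995, -0.101, -0.003], [-0.101, -0.995, 0.003], [-0.003, -0.002, -1.0]]
ft_force: [-0.6, 0.4, -0.2]
gripper_width: 0.461
t68.4 cur [ 438.8 -301.3   36. ] th -0.101 | turn 0.000 then shift(mm) [ 0.3  1.5 10. ] grip 0.461 F [-0.6  0.4 -0.2]
```

Place the green lid, then turn back to θ = 1.658 (turn −1.76) to push the tray home.

```bash
python3 -m creep '[[0,0.0,0.009,0,0.03],[0,0,0.003,0,0.03],[0,0,0,0,0.03]]'
python3 -m creep '[[0,0,0,0,0.06],[0,0,0,0,0.06],[0,0,0,0,0.06],[0,0,-0.04,0,0.06],[0,0,-0.06,0,0.05],[-0.02,-0.05,-0.02,0,0.05],[-0.02,-0.06,0,0,0.05],[-0.02,-0.06,0,0,0.05],[0,0,0,-0.18,0.05],[0,0,0,-0.18,0.05],[0,0,0,-0.18,0.05],[0,0,0,-0.18,0.05]]'
python3 -m creep '[[0,0,0,-0.18,0.05],[0,0,0,-0.18,0.05],[0,0,0,-0.18,0.05],[0,0,0,-0.18,0.05],[0,0,0,-0.18,0.05],[0,0,0,-0.139,0.05],[0,0,0,0,0.05]]'
python3 - <<'E'
from h import *
s=snapshot("top"); cv2.imwrite("pics/top13.png",s["img"]); blobs(s,["red","yellow","green"],20)
c=cv2.resize(s["img"][150:290,280:480],None,fx=4,fy=4,interpolation=cv2.INTER_CUBIC); cv2.imwrite("pics/c13.png",cv2.convertScaleAbs(c,alpha=1.3))
plan(423.5,-16.5,84,1.658)
E
```

```text
clock: 68.75
tool_pos: [440.1, -303.2, 26.1]
tool_rot: [[0.995, -0.102, 0.001], [-0.102, -0.995, -0.001], [0.001, 0.001, -1.0]]
ft_force: [0.5, 0.8, 0.0]
gripper_width: 0.464
clock: 70.25
tool_pos: [397.6, -128.9, 145.5]
tool_rot: [[0.811, 0.584, 0.0], [0.584, -0.811, -0.0], [0.0, 0.0, -1.0]]
ft_force: [0.5, 0.9, 1.4]
gripper_width: 0.53
clock: 71.12
tool_pos: [397.6, -129.0, 145.5]
tool_rot: [[-0.084, 0.996, 0.0], [0.996, 0.084, 0.0], [0.0, 0.0, -1.0]]
ft_force: [0.1, 0.7, -0.7]
gripper_width: 0.537
red (461.0, 252.6) 8.3 (453, 246, 17, 15) [ 428.3 -414.9   20. ]
red (224.9, 139.2) 8.5 (217, 131, 17, 17) [771.9 298.   20. ]
yellow (273.0, 395.4) 6.2 (268, 390, 12, 10) [ 31.2 127.   20. ]
yellow (441.8, 250.8) 7.5 (435, 244, 15, 15) [ 433.  -358.9   20. ]
yellow (295.5, 174.6) 5.6 (291, 169, 11, 12) [660.3  76.1  20. ]
green (423.3, 247.9) 6.5 (417, 243, 13, 9) [ 441.1 -304.8   20. ]
t71.2 cur [ 397.5 -129.   145.5] th 1.655 | turn -0.003 then shift(mm) [109.8  35.7  61.5] grip 0.535 F [ 0.3  0.7 -0.9]
```

View pics/c13.png

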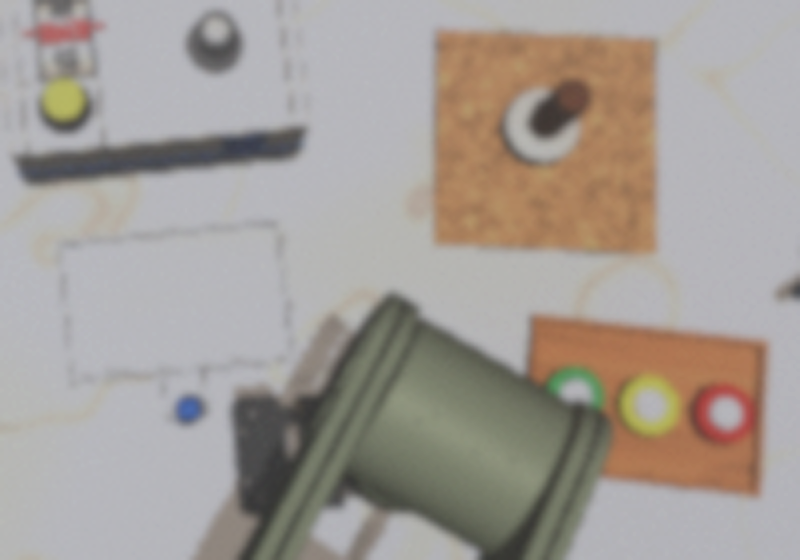

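The tray is empty, the three lids lie in the basket at (575,390), (650,405) and (722,413), and the pounder stands on the mat. I push the empty tray home.

```bash
python3 -m creep '[[0.035,0.012,0,0,0.05],[0.045,0.014,0,0,0.05],[0.028,0.009,0,0,0.05],[0.001,0,0,0,0.05],[0,0,0,0,0.05],[0,0,0.03,0,0.05],[0,0,0.02,0,0.05],[0,0,0.012,0,0.05],[0,0,0,0,0.05]]' 25
python3 -m creep '[[0,0,0,0,0],[0,0,0,0,0],[0,0,0,0,0],[0,0,0,0,0],[0,0.01,0,0,0],[0,0.015,0,0,0],[0,0.018,0,0,0],[0,0.018,0,0,0],[0,0.018,0,0,0],[0,0.018,0,0,0],[0,0.018,0,0,0],[0,0.018,0,0,0]]'
python3 -m creep '[[0,0.013,0,0,0],[0,0.008,0,0,0],[0,0.004,0,0,0],[0,0,0,0,0]]'
python3 -m creep '[[0,0.004,0,0,0],[0,0,0,0,0]]'
python3 -m creep '[[0,0.004,0,0,0],[0,0,0,0,0]]'
```

```text
clock: 72.3
tool_pos: [422.4, -18.0, 82.8]
tool_rot: [[-0.085, 0.996, -0.002], [0.996, 0.085, 0.0], [0.0, -0.002, -1.0]]
ft_force: [0.3, 0.1, 0.5]
gripper_width: 0.531
clock: 73.8
tool_pos: [555.3, -2.0, 83.8]
tool_rot: [[-0.087, 0.996, -0.002], [0.996, 0.087, 0.007], [0.007, -0.002, -1.0]]
ft_force: [-3.9, 11.8, 7.1]
gripper_width: 0.169
clock: 74.3
tool_pos: [580.7, 0.8, 83.9]
tool_rot: [[-0.087, 0.996, -0.0], [0.996, 0.087, 0.007], [0.007, 0.0, -1.0]]
ft_force: [-2.2, 11.4, 4.9]
gripper_width: 0.167
clock: 74.55
tool_pos: [584.4, 1.3, 83.8]
tool_rot: [[-0.087, 0.996, -0.001], [0.996, 0.087, 0.007], [0.008, -0.0, -1.0]]
ft_force: [-2.3, 11.9, 5.7]
gripper_width: 0.17
clock: 74.8
tool_pos: [587.4, 1.6, 83.8]
tool_rot: [[-0.087, 0.996, -0.003], [0.996, 0.087, 0.007], [0.008, -0.003, -1.0]]
ft_force: [-4.8, 12.4, 7.9]
gripper_width: 0.169
```

```bash
python3 -m creep '[[0,0.003,0,0,0],[0,0,0,0,0]]'
python3 -m creep '[[0,0.003,0,0,0],[0,0,0,0,0]]'
python3 -m creep '[[0,-0.004,0,0,0.03],[0,0,0,0,0.03],[0,0,0,0,0.03],[0,0,-0.04,0,0.03],[0,-0.03,-0.06,0,0.03],[0,-0.04,-0.03,0,0.03],[0.04,-0.04,0,0,0.03],[0.05,-0.04,0,0,0.03],[0.05,-0.03,0,0,0.03],[0,0,0,0,0.03],[0,0,0,0,0.03]]'
python3 - <<'E'
from h import *
s=snapshot("top"); t=snapshot("scene")
a=cv2.resize(s["img"][130:280,190:500],None,fx=2.5,fy=2.5,interpolation=cv2.INTER_CUBIC); b=cv2.resize(t["img"][180:270,160:470],None,fx=2.5,fy=2.5,interpolation=cv2.INTER_CUBIC)
cv2.imwrite("pics/f1.png",cv2.convertScaleAbs(np.vstack([a,b]),alpha=1.35))
E
```

```text
clock: 75.05
tool_pos: [587.5, 1.6, 83.8]
tool_rot: [[-0.088, 0.996, -0.01], [0.996, 0.088, 0.007], [0.008, -0.009, -1.0]]
ft_force: [-11.2, 11.3, 13.2]
gripper_width: 0.173
clock: 75.3
tool_pos: [588.1, 1.7, 83.7]
tool_rot: [[-0.088, 0.996, -0.015], [0.996, 0.088, 0.007], [0.008, -0.015, -1.0]]
ft_force: [-17.2, 9.4, 17.1]
gripper_width: 0.171
clock: 76.68
tool_pos: [403.0, 119.7, 209.7]
tool_rot: [[-0.086, 0.996, 0.002], [0.996, 0.086, -0.001], [-0.001, 0.001, -1.0]]
ft_force: [-0.5, -0.1, -0.0]
gripper_width: 0.32
```

View pics/f1.png

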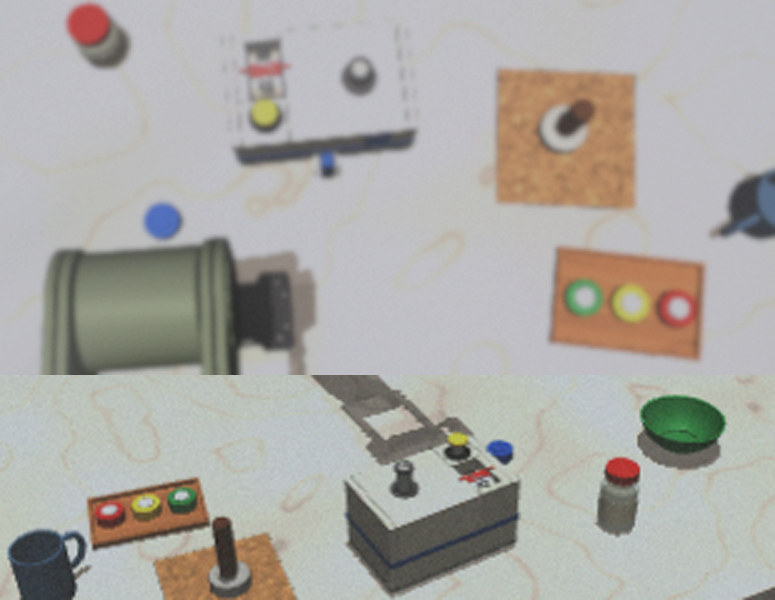

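```bash
python3 -c "
from cell import *
print(close_job())"
```

```text
the job is handed in; nothing more can be done
None
```

The job is done and handed in at about 77 s of robot time. I loaded all three lids into the tray, pushed it home and needed two button presses to bring up the 7. I struck the pin, stood the pounder back on the mat, moved the lids to the basket and pushed the empty tray home.

**Final checks (both cameras, arm clear):**
- **Drum:** the red 7 stands between the window marks.
- **Tray:** it is home; the push ended against the stop at about 17 N.
- **Lids:** all three lie flat in the basket. By measurement the red one is only about 3 mm from the end wall.
- **Pounder:** it stands upright on the mat.
- **Bystanders:** the mug, spice jar, bowl and blue decoy look undisturbed.

**Things that disagreed or didn't go cleanly:**
- **Three blows instead of one:** the force readings after the first two left it unclear whether the pin reached its stop, so I struck again. The third read 34.6 N. The tray was home and the drum on 7 for all of them.
- **Handle slip:** the pounder slid about 19 mm up in the grip during the blows. I set it down by touch, pressing at most about 19 N.
- **Camera disagreement:** the two cameras differed by 5–10 mm on some points. I relied on the top camera, and every grasp and placement worked.

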